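# Fetch the master plate from behind the tin and load the checking nest

### The job

Lift the screw-capped tin out of the wooden stand and stand it on the bench clear of the stand, take out the steel plate that stands on edge behind it, and lay the plate down flat on the bench so that you can take it again across its width. Then slide it flat, end first, into the metal nest, past the switch lever and right up against the end stop so that it keeps the lever pressed, and finally put the tin back in its seat in the stand the way it stood. Keep the tin upright all the while, and leave the loupe, ring gauge, eraser and micrometer lying round about undisturbed.

Things in the scene. Friction and masses are not known exactly. Their poses are not given: they have to be found in the camera images.
- stand: Fixed wooden stand, base 100 (x) x 124 (y) x 8 mm; origin at the centre of its underside, z up, its front is -x (towards the robot, within 0.3 rad). Tin seat in front, plate slot behind. It may stand left or right of the robot's centre line.
- seat (a point): Centre of the floor of the tin's seat in the stand (stand x -13, y 0, z 8 mm), axes as the stand. A pocket 50 (x) x 100 (y) mm inside, with lips 6 mm high in front and at the sides and the slot's front rib (14 mm high) behind.
- slot (a point): Centre of the floor of the plate's slot in the stand (stand x +24, y 0, z 8 mm), axes as the stand. 15 (x) x 108 (y) mm between ribs 4 mm thick and 14 mm high.
- tin: Loose oblong bare-metal tin, 40 (x) x 90 (y) x 100 mm; origin at the centre of its underside, z up. Round black screw cap on top, 28 mm diameter, on its centre line 104 to 126 mm up (34 mm neck ring below it): lift the tin by the cap, which does not turn. About 0.3 kg. Starts in the seat, axes along the stand's within 0.05 rad, 11 mm in front of the plate, blocking it.
- plate: Loose plain steel plate, 12 (x) x 100 (y) x 56 (z) mm with two small screw holes; origin at its centre. Symmetrical: either face or end will do. About 0.45 kg. Starts upright on a long edge in the slot (z up, x and y along the stand's), top edge 64 mm above the bench, upper 42 mm free of the ribs. Lying flat its x axis is vertical, its centre 6 mm above what it lies on.
- nest: Fixed metal nest, base 180 (x) x 110 (y) x 8 mm; origin at the centre of its underside, z up, +x away from the robot (within 0.3 rad); on the other side than the stand. The plate lies flat on the base, length along x, and goes in towards +x up to the end stop: inner face x = 75 mm, 18 mm high above the base, 80 mm wide. The base before x = 0 is open and level.
- mouth (a point): Start of the nest's channel, on the base top (nest x 3, y 0, z 8 mm), axes as the nest. The flared entrance narrows from about 88 mm here to 61 mm at nest x = 21; then rails 8 mm high, inner faces y = +31 and -31 mm, run to the stop (the lever is in a gap of the +y rail). Set the plate down with its leading end before nest x = 25 (the lever bars letting it down farther in), then slide.
- home (a point): Point on the nest's base top under the centre of the fully loaded plate (nest x 25, y 0, z 8 mm), axes as the nest. The plate then has 3 mm of sideways play, its centre is 6 mm above this point, and its near end is 50 mm towards -x.
- switch_lever (a joint): Hinged limit-switch lever at the nest's +y rail, upright hinge at nest x 27, y 38 mm, plain steel leaf 32 mm long slanting inwards to +x, 10 to 18 mm above the bench. Rad: 0 = released, its tip 13 mm into the channel; grows as the plate's long side presses it outwards; 0.25 to 0.5 with the plate beside it; counts as pressed above 0.2. Light spring, under 2 N at the tip.
- loupe: Bystander: black eye loupe, 41 mm diameter, 31 mm high, origin at the centre of its underside. Not to be disturbed.
- ring_gauge: Bystander: grey steel ring, 58 mm diameter, 18 mm high, origin at the centre of its underside. Not to be disturbed.
- eraser: Bystander: eraser 21 x 46 x 12 mm, origin at the centre of its underside. Not to be disturbed.
- micrometer: Bystander: micrometer lying flat, 44 x 130 x 16 mm, origin at the centre of its underside. Not to be disturbed.
Things that resemble listed ones, but are neither listed nor needed, are in the scene too. What is shaped like the tin but green is not meant.

How it is judged:
On the way, in this order (a step that is already met when the one before it is completed fails the run):
1. the tin stands upright on the bench, let go, clear of the stand (horizontal distance between tin and stand above 0.085 m and height (world z) of tin below 0.006 m and angle between tin's own z axis and vertical below 0.1 rad and contact force between the fingers and tin below 0.1 N and linear speed of tin below 0.05 m/s), for 0.1 s.
2. the plate lies flat on the bench, let go (angle between the x axis of plate and the z axis of stand, either way round below 0.1 rad and height (world z) of plate below 0.0095 m and contact force between the fingers and plate below 0.1 N and linear speed of plate below 0.05 m/s), for 0.1 s.
3. the plate lies flat in the nest against the end stop with the lever pressed (x of plate in the frame of nest between 0.02 and 0.031 m and y of plate in the frame of nest between -0.007 and 0.007 m and z of plate in the frame of nest between 0.01 and 0.0175 m and angle between the x axis of plate and the z axis of nest, either way round below 0.08 rad and angle between the y axis of plate and the x axis of nest, either way round below 0.1 rad and value of joint switch_lever above 0.2 rad), for 0.2 s.
At the end, for the whole second after the job is handed in: The plate lies flat in the nest between the rails, its end within 5 mm of the end stop, keeping the lever pressed (above 0.2 rad); the tin stands upright and level in its seat in the stand, down on the seat's floor between the lips, lengthwise as before; both let go and at rest (all of step 3 and contact force between the fingers and plate below 0.1 N and x of tin in the frame of stand between -0.022 and -0.004 m and y of tin in the frame of stand between -0.009 and 0.009 m and z of tin in the frame of stand between 0.005 and 0.0115 m and angle between the y axis of tin and the y axis of stand, either way round below 0.2 rad and angle between tin's own z axis and vertical below 0.06 rad and contact force between the fingers and tin below 0.1 N and linear speed of each of tin, plate below 0.02 m/s); the robot touches nothing.
It fails at once if the tin is tipped (more than about 35 degrees) (angle between tin's own z axis and vertical above 0.6 rad).
It fails at once if the loupe is disturbed (moved more than 30 mm) (distance of loupe from where it was at the start of the episode above 0.03 m).
It fails at once if the ring gauge is disturbed (moved more than 30 mm) (distance of ring_gauge from where it was at the start of the episode above 0.03 m).
It fails at once if the eraser is disturbed (moved more than 30 mm) (distance of eraser from where it was at the start of the episode above 0.03 m).
It fails at once if the micrometer is disturbed (moved more than 30 mm) (distance of micrometer from where it was at the start of the episode above 0.03 m).
It also fails if it takes over 72 s, if anything falls off the work surface, if the arm or the gripper's body presses on something with over 40 N, if the wrist force passes 120 N, or if a joint passes its speed limit or range.

### The arm

A 7-joint arm with a two-finger parallel gripper is mounted at the origin on a cart in front of the work surface, level with it; the furniture and walls round the work are solid. World frame = base frame: x ahead of the robot, y to its left, z up, the work surface at z = 0. Lengths are in m, angles in rad, forces in N, time in s.
With the tool pointing down it reaches from about 0.4 to 0.875 m from the base axis. Payload 4.4 kg.
Tool frame: the origin (TCP) lies on the centre line of the jaws, within the pads' length; the fingertips stand tip_extent ahead of it and the grasp point (between the pads) lies 11 mm behind it (tip_extent is the distance from the TCP to the fingertips, in m); y points along the fingers, x is the direction in which the jaws open and shut, and the axes are right-handed (so a half turn about y gives the same grasp; the last joint's range is limited). The gripper opens to 85 mm and grips with 20 to 120 N. Pads are 22 mm wide; open, the fingers measure 114 mm over their backs; the gripper's body (76 mm by 85 mm) begins 54 mm behind the grasp point. The pads swing forward as they close: fully open they stand 13 mm farther back than shut.
Start: joints at [-1.395, 0.628, 0.038, 1.517, -0.027, 0.996, -0.02], TCP at [0.156, 0.631, 0.239] pointing down, gripper open.
Joint ranges: [-3.06, 3.06], [-0.37, 2.12], [-1.25, 1.32], [0.18, 2.47], [-1.1, 4.24], [0.23, 1.98], [-2.94, 2.94]. Speed limits (rad/s): [2.57, 2.57, 3.14, 3.14, 3.14, 3.14, 3.14].

### API

Orientations are given as a 3x3 rotation matrix whose columns are the frame's x, y, z axes.
In Python, from station import * gives the robot as it stands.
- The arm moves only by the tool jog_arm, never from a script. Its argument "increments" is a list of rows, each an object of numbers: "x", "y", "z": the shift along the tool's x, y, z in units of 25 mm (1.0 is 25 mm); "spin": the turn about the tool's y in degrees; "jaw": the closure in counts, from 0 (fully open) to 255 (shut). A call has 1 to 8 rows; each row is the pose to reach, as a shift and turn from the pose commanded when the call began, along the tool's axes at that moment; what a row does not reach only later rows make up. A row lasts 1/10 s, in which the tool goes at most 50 mm and 8.59 degrees, less where a joint would pass 70% of its speed; a pose out of reach is approached as far as the arm can. A call with a gripper value outside its range is refused whole. The fingers move at their own pace and stop on an object; "newtons" is the grip in N (left out, the last holds). Time passes only in rows, so rows that repeat a pose let the fingers close. It gives the time, the measured TCP pose, the force and the opening at its end, in the units of the state.
- observe(): the state, without advancing time (a new reading comes with each control period).
- camera(name): name is "scene" or "top" or "wrist"; returns (picture, depth): 400x640x3 uint8, red, green, blue; 400x640 float32, m along the optical axis (not along the pixel's ray), 0 where there is no reading.
- get_calibration(name): a dict with "vertical_fov" (degrees; the focal length in pixels is half the picture's height over the tangent of half this angle, whatever the lens; pixels are square), "cx", "cy" (the principal point, pixels), "dist" ([k1, k2, p1, p2, k3] as OpenCV has them; the pictures are not rectified), "cam_to_world" (4x4, takes a point from camera to world coordinates). Camera axes: x right, y up, looking along -z (the intrinsics and any distortion apply to the point x, -y, -z); pixel columns grow to the right and rows downward; lengths in m; the calibration is good to about 2 mm. A picture is of the moment at which its call begins: read the wrist's pose just before it. get_calibration takes no time and is no camera call; for the wrist camera it gives the pose at the moment of the call.
- finish_job(): hands the job in, once; it reports no verdict.
The state is a dict: "clock": time; "qpos": joint angles; "joint_velocities": joint speeds; "effort": joint torques, N m; "tcp_pos": TCP position; "eef_rot": TCP orientation; "wrist_force": force on the tool from outside, world axes, zero at the start; "torque": the same for the moment, N m; "width": opening from 0.0 (shut) to 1.0 (fully open).
Only numpy, scipy, OpenCV 4.12 (cv2) and the standard library are available. Lean on these libraries where they do the work, as an engineer would, in place of code of your own. Each camera call takes 0.05 s, during which the arm holds its last target.

## Working session

There is one attempt and no reset: what is moved stays moved. The work goes in short steps, Python scripts to look and compute and a tool call to move; the robot and the scene stay as the last step left them, time stands still between calls to the robot, and variables do not carry over. Pictures are saved under pics/ and viewed, and the job is handed in when it is done.

Besides the shell and the picture viewer there is one more tool, called as name(argument=value, ...) on one line, values as JSON. jog_arm: Moves the arm, as the interface text tells. Its arguments: {"type":"object","properties":{"increments":{"type":"array","items":{"type":"object","properties":{"x":{"type":"number"},"y":{"type":"number"},"z":{"type":"number"},"spin":{"type":"number"},"jaw":{"type":"number"}}}},"newtons":{"type":"number"}},"required":["increments"]}

```bash
ls; mkdir -p pics
cat > h.py <<'E'
from station import *
import numpy as np, cv2
def K(c):
    f=200/np.tan(np.radians(c["vertical_fov"])/2); return np.array([[f,0,c["cx"]],[0,f,c["cy"]],[0,0,1]])
def cloud(name):
    c=get_calibration(name); img,d=camera(name)
    v,u=np.mgrid[0:400,0:640]
    p=cv2.undistortPoints(np.stack([u,v],-1).reshape(-1,1,2).astype(np.float64),K(c),np.array(c["dist"],float)).reshape(400,640,2)
    P=np.stack([p[...,0]*d,-p[...,1]*d,-d],-1)
    T=np.array(c["cam_to_world"]); W=P@T[:3,:3].T+T[:3,3]
    W[d<=0]=np.nan
    return img,d,W
def save(n,img): cv2.imwrite(n,cv2.cvtColor(img,cv2.COLOR_RGB2BGR))
E
python3 - <<'E'
from h import *
s=observe(); print(s)
for n in ("scene","top","wrist"):
    i,d,W=cloud(n); save(f"pics/{n}0.png",i); np.savez(f"{n}0.npz",i=i,W=W); print(n,get_calibration(n))
E
```

```text
pics
{'clock': 0.0, 'qpos': array([-1.39483948,  0.62932259,  0.03843405,  1.51836078, -0.02697507,
        0.99628074, -0.02002331]), 'joint_velocities': array([ 0.00178009, -0.00227593, -0.00148732,  0.00131929,  0.00095545,
        0.00107529,  0.00104698]), 'effort': array([-4.27034720e-04, -5.63409162e+01,  1.22598846e+00, -1.93446028e+01,
        1.08736003e-02,  1.04648952e-02, -4.71054715e-07]), 'tcp_pos': array([0.15544632, 0.63052328, 0.23840649]), 'eef_rot': array([[ 2.39411464e-01, -4.05528509e-04, -9.70918115e-01],
       [ 9.70916431e-01, -1.80874600e-03,  2.39411804e-01],
       [-1.85323257e-03, -9.99998282e-01, -3.93002340e-05]]), 'wrist_force': array([0.2488744 , 0.52411471, 0.28988095]), 'torque': array([ 0.00834522,  0.02754822, -0.01784113]), 'width': 0.9997779015447}
scene {'vertical_fov': 53.664559104335325, 'cx': 315.8230505013227, 'cy': 194.85455536520408, 'dist': array([0.00284282, 0.        , 0.        , 0.        , 0.        ]), 'cam_to_world': array([[ 0.69068529,  0.5069049 , -0.51575309, -0.1901643 ],
       [-0.72292498,  0.46598506, -0.51013468, -0.71
[... 300 characters left out ...]
 'cam_to_world': array([[-0.01848164,  0.98626625, -0.16412592,  0.3195424 ],
       [-0.99978864, -0.01675166,  0.01191853,  0.0089658 ],
       [ 0.00900546,  0.1643115 ,  0.98636739,  1.33379042],
       [ 0.        ,  0.        ,  0.        ,  1.        ]])}
wrist {'vertical_fov': 62.455958927514644, 'cx': 316.6207335379732, 'cy': 195.57751989393523, 'dist': array([-0.00763367,  0.        ,  0.        ,  0.        ,  0.        ]), 'cam_to_world': array([[ 0.23839344, -0.93659189, -0.25683497,  0.08946263],
       [ 0.97116709,  0.22942949,  0.06478115,  0.64747322],
       [-0.00174799, -0.26487307,  0.9642817 ,  0.37241788],
       [ 0.        ,  0.        ,  0.        ,  1.        ]])}
```

View pics/scene0.png

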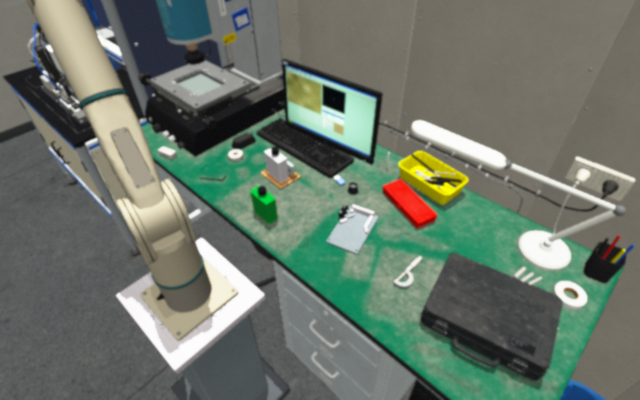

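View pics/top0.png

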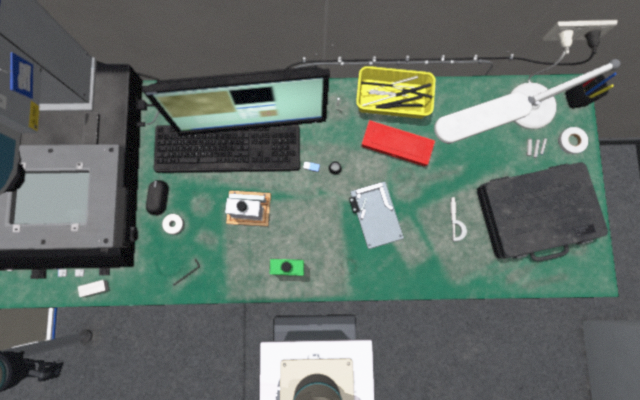

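```bash
python3 -c "
import station;print([n for n in dir(station) if n[0]!='_'],getattr(station,'tip_extent',None))"
```

```text
['MotionError', 'camera', 'finish_job', 'get_calibration', 'observe', 'tip_extent'] 0.008
```

Run:
```python
from h import *
z=np.load("top0.npz");i,W=z["i"],z["W"]
a=cv2.resize(i[170:290,210:310],None,fx=4,fy=4,interpolation=cv2.INTER_CUBIC)
b=cv2.resize(i[170:290,330:430],None,fx=4,fy=4,interpolation=cv2.INTER_CUBIC)
save("pics/crop0.png",np.hstack([a,b]))
for n,(u,v) in dict(tin=(248,207),green=(287,267),nest=(376,215),stop=(385,190),loupe=(335,168),eraser=(311,167),ring=(164,224),mic=(459,232),box=(390,145),hex=(187,272),bench=(320,240)).items(): print(n,W[v,u].round(3))
# plate top: points 0.05<z<0.075 near stand
m=(W[...,2]>.09)&(abs(W[...,0]-W[207,248,0])<.1)&(abs(W[...,1]-W[207,248,1])<.1)
P=W[m];print("tin top",len(P),P.min(0),P.max(0))
h=W[190:230,215:285,2]
np.set_printoptions(linewidth=250)
print((h*1000).round()[::2,::2])
```

```text
tin [0.523 0.181 0.11 ]
green [0.356 0.074 0.125]
nest [ 0.509 -0.186  0.01 ]
stop [ 0.584 -0.216  0.01 ]
loupe [ 0.651 -0.067  0.025]
eraser [0.658 0.005 0.015]
ring [0.492 0.44  0.015]
mic [ 0.454 -0.432  0.002]
box [ 0.716 -0.233  0.036]
hex [0.351 0.372 0.002]
bench [ 0.438 -0.018  0.   ]
tin top 510 [0.49979291 0.15072322 0.09044161] [0.54984421 0.24540317 0.13858811]
[[  3.  -0.   1.   4.   0.  -2.  -1.   1.  -4.   5.  -4.   1.   2.  -1.  -2.  -4.   1.  -3.   1.  -0.  -2.   0.  -5.  -1.  -2.   5.   5.   1.   1.  -3.   3.   7.  -5.  -1.  -0.]
 [  3.  -0.  -4.   0.   6.   3.  -1.  10.   9.   6.   9.  11.  13.   8.   8.  10.   8.   7.  10.  12.  10.   9.   2.   5.  -3.  -2.  -0.  -0.  -2.   3.   1.   6.   3.  -2.  -4.]
 [ -1.   2.  -5.   7.   3.   1.   3.  62.  65.  65.  64.  66.  67.  60.   3.  10.   3.   5.   9.  12.   8.  10.   5.   8.   9.   8.  12.  15.  -3.  -2.  -3.  -2.  -0.  -9.   1.]
 [  0.  -4.  -1.  -0.  -2.  -2.   3.  59.  67.  72.  68.  63.  63.  60.  60.  62.  61.  63.  65.  62.  62.  67.  68.  64.  65.   6.   9.   9.  -5.   2.   2.  -2.  -1.  -2.   2.]
 [  3.   1. 
[... 2136 characters left out ...]
  2.   3.   4.  -5.   5.  10.   6.   8.   8.   4.   9.  14.   7.   5.   5.   5.   9.  15.  11.  10.  17.  15.  12.   1.   7.  -4.  -2.   3.   2.   2.  -4.   0.  -2.]
 [  0.   2.   2.  -1.   2.  -3.   1.  -3.   2.   2.   4.   1.   5.   3.  nan   4.   8.   8.   8.  13.   4.   6.   8.   9.   7.   5.   8.   1.   1.   0.   6.  -1.  -4.  -4.   2.]
 [  4.  -1.  -0.   1.  -1.  -0.  -4.   1.   4.  -2.   1.   0.   7.   3.   7.   2.  -3.   2.  -2.  -0.   5.   0.   1.  -8.   6.   4.  -0.   1.   3.   1.   1.   4.  -4.  -1.   4.]
 [  0.  -0.   2.   2.   1.   7.  -2.   2.   4.  -2.  -2.   1.   3.  -5.  -1.   1.  -6.  -6.   1.  -1.  -4.  -5.  -2.   8.   5.  -5.   1.  -8.   3.   3.   1.  -3.  -2.  -3.   2.]]
```

View pics/crop0.png

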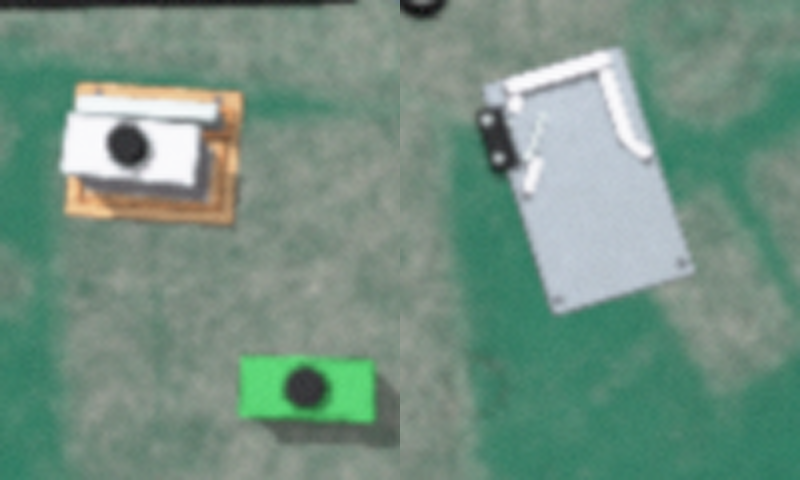

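```bash
cat >> h.py <<'E'
def ray(name,pts,z,c=None):
    c=c or get_calibration(name)
    p=cv2.undistortPoints(np.array(pts,float).reshape(-1,1,2),K(c),np.array(c["dist"],float)).reshape(-1,2)
    T=np.array(c["cam_to_world"]); D=np.c_[p[:,0],-p[:,1],-np.ones(len(p))]@T[:3,:3].T
    t=(z-T[2,3])/D[:,2]; return T[:3,3]+D*t[:,None]
def proj(name,X,c=None):
    c=c or get_calibration(name)
    T=np.linalg.inv(np.array(c["cam_to_world"])); P=np.atleast_2d(X)@T[:3,:3].T+T[:3,3]
    q=P*[1,-1,-1]
    return cv2.projectPoints(q.reshape(-1,1,3),np.zeros(3),np.zeros(3),K(c),np.array(c["dist"],float))[0].reshape(-1,2)
def rect(name,corn,z,c=None):
    """corners TL(far-left),TR(far-right),BR,BL -> centre,yaw of x axis"""
    R=ray(name,corn,z,c)[:,:2]
    l=np.linalg.norm(np.roll(R,-1,0)-R,axis=1)
    d=(R[0]+R[1]-R[2]-R[3]); e=(R[0]+R[3]-R[1]-R[2])
    return R.mean(0).round(4),np.arctan2(d[1],d[0]).round(4),np.arctan2(-e[0],e[1]).round(4),l.round(4)
E
python3 - <<'E'
from h import *
def f(P,x0):return [((x-x0)/4+ (210 if x0==0 else 330)-.375,y/4+170-.375) for x,y in P]
print("stand",rect("top",f([(75,83),(243,92),(233,225),(65,213)],0),.008))
print("nest",rect("top",f([(483,85),(622,47),(693,272),(553,315)],400),.008))
print("tin top",rect("top",f([(66,112),(202,124),(196,186),(62,174)],0),.108))
print("cap",ray("top",f([(128,145)],0),.134))
print("plate top edge",ray("top",f([(78,100),(218,110)],0),.064))
E
```

```text
stand (array([0.537 , 0.1949]), np.float64(-0.0687), np.float64(-0.0802), array([0.1261, 0.1006, 0.1248, 0.0983]))
nest (array([ 0.5111, -0.1878]), np.float64(0.2588), np.float64(0.2661), array([0.1094, 0.1769, 0.109 , 0.1796]))
tin top (array([0.5237, 0.1964]), np.float64(-0.071), np.float64(-0.1069), array([0.0944, 0.0434, 0.0925, 0.0434]))
cap [[0.52204052 0.19481341 0.134     ]]
plate top edge [[0.56719949 0.24169571 0.064     ]
 [0.55823234 0.14145629 0.064     ]]
```

View pics/wrist0.png

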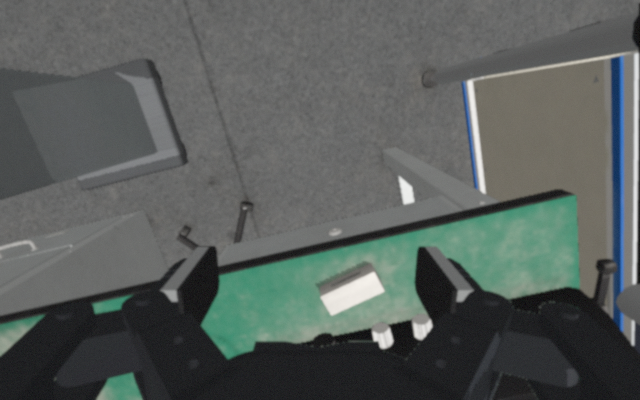

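```bash
cat >> h.py <<'E'
def inc(tx,ty,tz,yaw=None):
    """increments to world TCP target, yaw = world angle of tool x"""
    s=observe(); R=s["eef_rot"]; d=R.T@(np.array([tx,ty,tz])-s["tcp_pos"])/.025
    cur=np.arctan2(R[1,0],R[0,0]); sp=0 if yaw is None else np.degrees(-(yaw-cur))
    sp=(sp+180)%360-180
    print("t",round(s["clock"],2),"tcp",s["tcp_pos"].round(4),"yaw",round(cur,4),"w",round(s["width"],3),"F",s["wrist_force"].round(1))
    print("inc x %.3f y %.3f z %.3f spin %.2f"%(d[0],d[1],d[2],sp), "down-tilt",R[:,1].round(4))
E
python3 -c "
from h import *
inc(.525,.195,.30,-.075)"
```

```text
t 0.15 tcp [0.1555 0.6307 0.2386] yaw 1.329 w 0.999 F [ 0.5  0.2 -0.9]
inc x -13.384 y -2.436 z -18.523 spin 80.44 down-tilt [-3.0e-04 -1.4e-03 -1.0e+00]
```

jog_arm(increments=[{"x":-1,"y":-2,"z":-1.2,"spin":8},{"x":-2.2,"y":-2.4,"z":-3,"spin":16},{"x":-3.3,"y":-2.4,"z":-4.6,"spin":24},{"x":-4.4,"y":-2.4,"z":-6.1,"spin":32},{"x":-5.5,"y":-2.4,"z":-7.6,"spin":40},{"x":-6.6,"y":-2.4,"z":-9.1,"spin":48},{"x":-7.7,"y":-2.4,"z":-10.6,"spin":56},{"x":-8.8,"y":-2.4,"z":-12.1,"spin":64}])

```text
invalid input at $.increments[0]: expected keys x, y, z, spin, jaw
```

```bash
python3 -c "
from h import *
inc(.525,.195,.30,-.075)"
```

```text
t 0.15 tcp [0.1555 0.6307 0.2386] yaw 1.329 w 0.999 F [ 0.5  0.2 -0.9]
inc x -13.384 y -2.436 z -18.523 spin 80.44 down-tilt [-3.0e-04 -1.4e-03 -1.0e+00]
```

jog_arm(increments=[{"x":-1,"y":-2,"z":-1.2,"spin":8,"jaw":0},{"x":-2.2,"y":-2.4,"z":-3,"spin":16,"jaw":0},{"x":-3.3,"y":-2.4,"z":-4.6,"spin":24,"jaw":0},{"x":-4.4,"y":-2.4,"z":-6.1,"spin":32,"jaw":0},{"x":-5.5,"y":-2.4,"z":-7.6,"spin":40,"jaw":0},{"x":-6.6,"y":-2.4,"z":-9.1,"spin":48,"jaw":0},{"x":-7.7,"y":-2.4,"z":-10.6,"spin":56,"jaw":0},{"x":-8.8,"y":-2.4,"z":-12.1,"spin":64,"jaw":0}])

```text
clock: 0.95
tcp_pos: [0.3977, 0.343, 0.2994]
eef_rot: [[0.979, 0.0, -0.204], [0.204, 0.0, 0.979], [0.0, -1.0, 0.0]]
wrist_force: [1.4, -0.3, 0.5]
width: 0.995
```

```bash
python3 -c "
from h import *
inc(.525,.195,.30,-.075)"
```

```text
t 0.95 tcp [0.3977 0.343  0.2994] yaw 0.2057 w 0.995 F [ 1.4 -0.3  0.5]
inc x 3.776 y -0.024 z -6.835 spin 16.08 down-tilt [ 1.e-04  0.e+00 -1.e+00]
```

jog_arm(increments=[{"x":0.8,"y":0,"z":-1.5,"spin":4,"jaw":0},{"x":1.6,"y":0,"z":-3,"spin":8,"jaw":0},{"x":2.4,"y":0,"z":-4.5,"spin":12,"jaw":0},{"x":3.2,"y":0,"z":-6,"spin":16,"jaw":0},{"x":3.78,"y":0,"z":-6.84,"spin":16.1,"jaw":0},{"x":3.78,"y":0,"z":-6.84,"spin":16.1,"jaw":0},{"x":3.78,"y":0,"z":-6.84,"spin":16.1,"jaw":0}])

```text
clock: 1.65
tcp_pos: [0.5248, 0.1976, 0.2989]
eef_rot: [[0.998, -0.001, 0.07], [-0.07, 0.0, 0.998], [-0.001, -1.0, -0.0]]
wrist_force: [-1.2, 2.0, -1.3]
width: 0.995
```

```bash
python3 -c "
from h import *
inc(.525,.195,.30,-.075)
i,d,W=cloud('wrist'); save('pics/w1.png',i); np.savez('w1.npz',i=i,W=W)
import pickle; pickle.dump(get_calibration('wrist'),open('w1.pkl','wb'))"
```

```text
t 1.65 tcp [0.5248 0.1976 0.2989] yaw -0.0701 w 0.995 F [-1.2  2.  -1.3]
inc x 0.016 y -0.044 z -0.103 spin 0.28 down-tilt [-1.1e-03  1.0e-04 -1.0e+00]
```

View pics/w1.png

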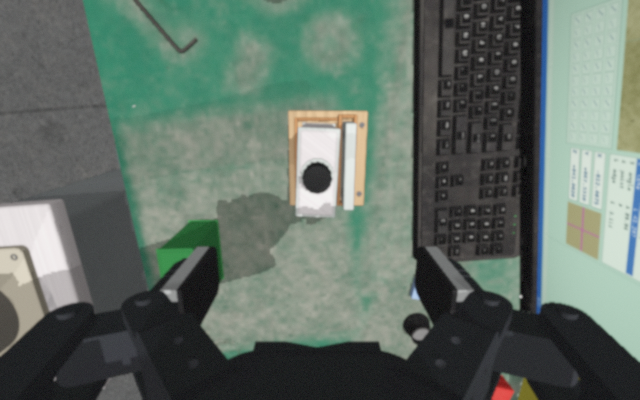

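```bash
python3 -c "
from h import *
i=np.load('w1.npz')['i']
save('pics/w1c.png',cv2.resize(i[95:235,265:395],None,fx=4,fy=4,interpolation=cv2.INTER_CUBIC))"
```

```text
(no output)
```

View pics/w1c.png

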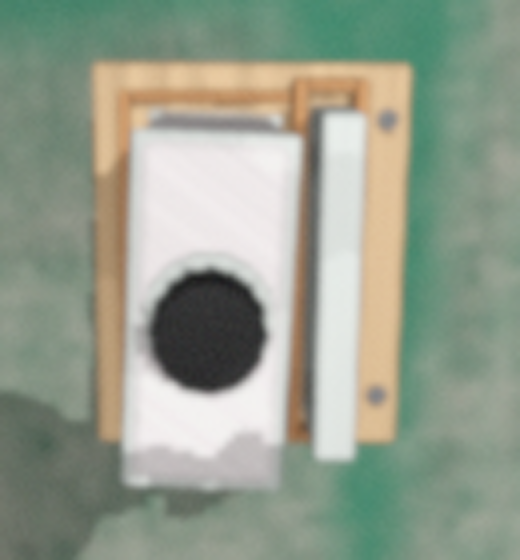

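Run:
```python
from h import *
import pickle; c=pickle.load(open('w1.pkl','rb'))
f=lambda P:[(x/4+265-.375,y/4+95-.375) for x,y in P]
print("stand",rect("w",f([(412,62),(397,440),(100,440),(93,62)]),.008,c))
print("tin",rect("w",f([(302,135),(280,488),(122,485),(135,127)]),.108,c))
print("plate",rect("w",f([(366,112),(354,460),(313,460),(322,112)]),.064,c))
print("cap",ray("w",f([(208,330)]),.134,c))
```

```text
stand (array([0.5365, 0.1976]), np.float64(-0.0668), np.float64(-0.0691), array([0.1231, 0.0999, 0.1232, 0.0995]))
tin (array([0.5234, 0.2   ]), np.float64(-0.1002), np.float64(-0.1152), array([0.0902, 0.041 , 0.0913, 0.0404]))
plate (array([0.5597, 0.1952]), np.float64(-0.0667), np.float64(-0.0708), array([0.0998, 0.012 , 0.0998, 0.012 ]))
cap [[0.52320049 0.2017928  0.134     ]]
```

```bash
python3 -c "
from h import *
inc(.523,.200,.12,-.07)"
```

```text
t 1.7 tcp [0.5242 0.1986 0.2989] yaw -0.0682 w 1.001 F [0.5 0.  0.3]
inc x -0.042 y 7.155 z 0.051 spin 0.10 down-tilt [-1.4e-03  5.0e-04 -1.0e+00]
```

jog_arm(increments=[{"x":-0.04,"y":1.5,"z":0.05,"spin":0,"jaw":0},{"x":-0.04,"y":3,"z":0.05,"spin":0,"jaw":0},{"x":-0.04,"y":4.5,"z":0.05,"spin":0,"jaw":0},{"x":-0.04,"y":6,"z":0.05,"spin":0,"jaw":0},{"x":-0.04,"y":7.15,"z":0.05,"spin":0,"jaw":0},{"x":-0.04,"y":7.15,"z":0.05,"spin":0,"jaw":0},{"x":-0.04,"y":7.15,"z":0.05,"spin":0,"jaw":0}], newtons=50)

```text
clock: 2.4
tcp_pos: [0.5237, 0.2001, 0.1209]
eef_rot: [[0.998, -0.001, 0.067], [-0.067, 0.0, 0.998], [-0.001, -1.0, 0.0]]
wrist_force: [0.3, 0.1, 0.8]
width: 1.005
```

```bash
python3 -c "
from h import *
inc(.523,.200,.12,-.07)
i,d,W=cloud('wrist'); save('pics/w2.png',i)"
```

```text
t 2.4 tcp [0.5237 0.2001 0.1209] yaw -0.0674 w 1.005 F [0.3 0.1 0.8]
inc x -0.026 y 0.035 z -0.007 spin 0.15 down-tilt [-6.e-04  3.e-04 -1.e+00]
```

View pics/w2.png

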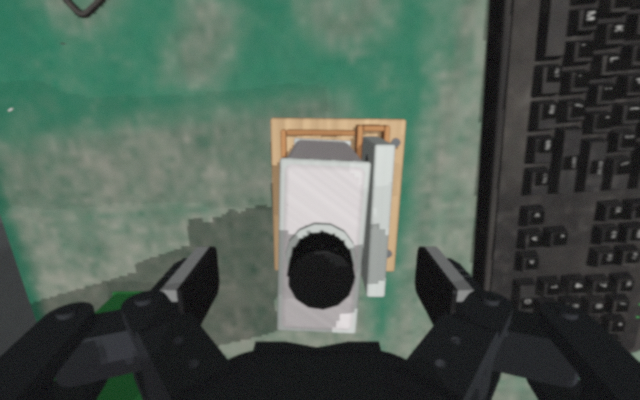

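jog_arm(increments=[{"x":0,"y":0,"z":0,"spin":0,"jaw":255},{"x":0,"y":0,"z":0,"spin":0,"jaw":255},{"x":0,"y":0,"z":0,"spin":0,"jaw":255},{"x":0,"y":0,"z":0,"spin":0,"jaw":255},{"x":0,"y":0,"z":0,"spin":0,"jaw":255},{"x":0,"y":0,"z":0,"spin":0,"jaw":255},{"x":0,"y":0,"z":0,"spin":0,"jaw":255},{"x":0,"y":0,"z":0,"spin":0,"jaw":255}], newtons=50)

```text
clock: 3.25
tcp_pos: [0.5248, 0.1993, 0.1213]
eef_rot: [[0.998, 0.001, 0.069], [-0.069, 0.001, 0.998], [0.001, -1.0, 0.001]]
wrist_force: [-0.2, -0.1, 6.0]
width: 0.309
```

```bash
python3 -c "
from h import *
inc(.523,.35,.16,-.07)
i,d,W=cloud('wrist'); save('pics/w3.png',i)"
```

```text
t 3.25 tcp [0.5248 0.1993 0.1213] yaw -0.0692 w 0.309 F [-0.2 -0.1  6. ]
inc x -0.485 y -1.543 z 6.012 spin 0.05 down-tilt [ 1.4e-03  7.0e-04 -1.0e+00]
```

View pics/w3.png

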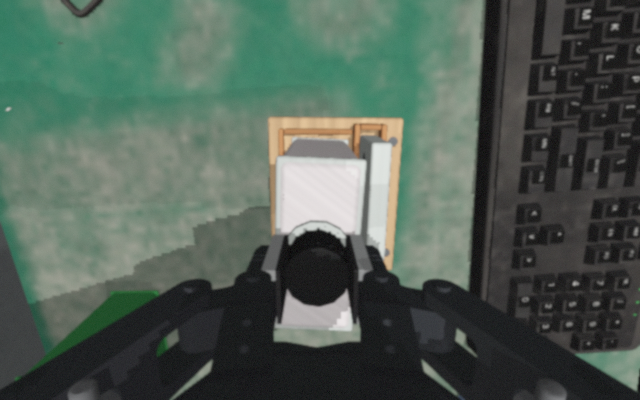

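jog_arm(increments=[{"x":0,"y":-0.2,"z":0,"spin":0,"jaw":255},{"x":0,"y":-0.6,"z":0,"spin":0,"jaw":255},{"x":0,"y":-1.1,"z":0,"spin":0,"jaw":255},{"x":0,"y":-1.5,"z":0,"spin":0,"jaw":255},{"x":0,"y":-1.6,"z":0.2,"spin":0,"jaw":255},{"x":-0.05,"y":-1.6,"z":0.7,"spin":0,"jaw":255},{"x":-0.1,"y":-1.6,"z":1.4,"spin":0,"jaw":255},{"x":-0.2,"y":-1.6,"z":2.1,"spin":0,"jaw":255}])

```text
clock: 4.1
tcp_pos: [0.5223, 0.2542, 0.1601]
eef_rot: [[0.998, -0.001, 0.068], [-0.068, 0.001, 0.998], [-0.001, -1.0, 0.001]]
wrist_force: [0.6, 0.2, -3.6]
width: 0.308
```

```bash
python3 -c "
from h import *
inc(.515,.335,.12,-.07)"
```

```text
t 4.1 tcp [0.5223 0.2542 0.1601] yaw -0.068 w 0.308 F [ 0.6  0.2 -3.6]
inc x -0.508 y 1.605 z 3.203 spin 0.11 down-tilt [-7.e-04  6.e-04 -1.e+00]
```

jog_arm(increments=[{"x":-0.2,"y":0,"z":0.6,"spin":0,"jaw":255},{"x":-0.3,"y":0,"z":1.3,"spin":0,"jaw":255},{"x":-0.4,"y":0,"z":2.0,"spin":0,"jaw":255},{"x":-0.5,"y":0,"z":2.7,"spin":0,"jaw":255},{"x":-0.5,"y":0.4,"z":3.2,"spin":0,"jaw":255},{"x":-0.5,"y":0.9,"z":3.2,"spin":0,"jaw":255},{"x":-0.5,"y":1.3,"z":3.2,"spin":0,"jaw":255},{"x":-0.5,"y":1.6,"z":3.2,"spin":0,"jaw":255}])

```text
clock: 4.9
tcp_pos: [0.5154, 0.3305, 0.1188]
eef_rot: [[0.997, -0.002, 0.071], [-0.071, -0.002, 0.997], [-0.002, -1.0, -0.003]]
wrist_force: [0.7, -0.2, -4.0]
width: 0.311
```

```bash
python3 -c "
from h import *
inc(.515,.335,.113,-.07)
i,d,W=cloud('wrist'); save('pics/w4.png',i)
i,d,W=cloud('scene'); save('pics/s4.png',cv2.resize(i[120:240,180:340],None,fx=4,fy=4))"
```

```text
t 4.9 tcp [0.5154 0.3305 0.1188] yaw -0.0708 w 0.311 F [ 0.7 -0.2 -4. ]
inc x -0.026 y 0.232 z 0.179 spin -0.05 down-tilt [-0.0019 -0.0025 -1.    ]
```

View pics/s4.png

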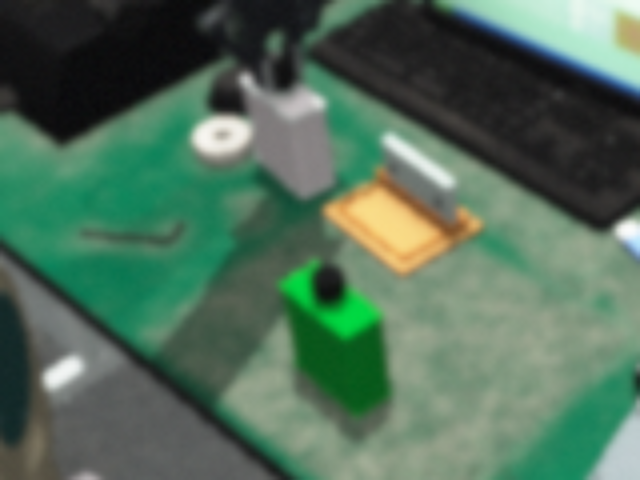

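jog_arm(increments=[{"x":0,"y":0.1,"z":0,"spin":0,"jaw":255},{"x":0,"y":0.18,"z":0,"spin":0,"jaw":255},{"x":0,"y":0.24,"z":0,"spin":0,"jaw":255},{"x":0,"y":0.24,"z":0,"spin":0,"jaw":255},{"x":0,"y":0.24,"z":0,"spin":0,"jaw":255}])

```text
clock: 5.5
tcp_pos: [0.5159, 0.3326, 0.1147]
eef_rot: [[0.998, 0.0, 0.069], [-0.069, 0.0, 0.998], [0.0, -1.0, 0.0]]
wrist_force: [-0.7, -0.2, -3.2]
width: 0.309
```

Still hanging; a little lower.

jog_arm(increments=[{"x":0,"y":0.04,"z":0,"spin":0,"jaw":255},{"x":0,"y":0.08,"z":0,"spin":0,"jaw":255},{"x":0,"y":0.08,"z":0,"spin":0,"jaw":255}])

```text
clock: 5.8
tcp_pos: [0.5163, 0.3326, 0.1134]
eef_rot: [[0.998, 0.001, 0.069], [-0.069, 0.001, 0.998], [0.001, -1.0, 0.001]]
wrist_force: [-0.3, -0.5, 3.1]
width: 0.307
```

jog_arm(increments=[{"x":0,"y":0,"z":0,"spin":0,"jaw":150},{"x":0,"y":0,"z":0,"spin":0,"jaw":120},{"x":0,"y":0,"z":0,"spin":0,"jaw":80},{"x":0,"y":0,"z":0,"spin":0,"jaw":40},{"x":0,"y":0,"z":0,"spin":0,"jaw":0},{"x":0,"y":-0.5,"z":0,"spin":0,"jaw":0},{"x":0,"y":-1.5,"z":0,"spin":0,"jaw":0},{"x":0,"y":-2.5,"z":0,"spin":0,"jaw":0}])

```text
clock: 6.6
tcp_pos: [0.5157, 0.3323, 0.1762]
eef_rot: [[0.998, -0.0, 0.069], [-0.069, -0.0, 0.998], [-0.0, -1.0, -0.0]]
wrist_force: [0.1, 0.2, -0.4]
width: 1.0
```

```bash
python3 -c "
from h import *
inc(.560,.196,.18,-.068)
i,d,W=cloud('wrist'); save('pics/w5.png',i)"
```

```text
t 6.6 tcp [0.5157 0.3323 0.1762] yaw -0.0693 w 1.0 F [ 0.1  0.2 -0.4]
inc x 2.146 y -0.149 z -5.316 spin -0.07 down-tilt [-4.e-04 -4.e-04 -1.e+00]
```

View pics/w5.png

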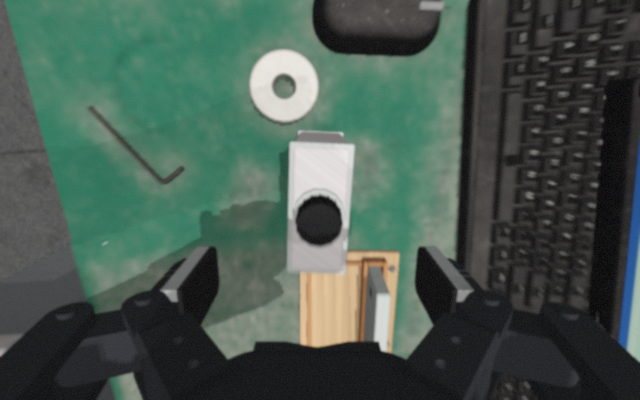

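jog_arm(increments=[{"x":0.4,"y":-0.6,"z":-0.8,"spin":0,"jaw":90},{"x":0.9,"y":-0.6,"z":-2,"spin":0,"jaw":90},{"x":1.5,"y":-0.6,"z":-3.5,"spin":0,"jaw":90},{"x":2.1,"y":-0.4,"z":-5,"spin":0,"jaw":90},{"x":2.15,"y":0.3,"z":-5.32,"spin":0,"jaw":90},{"x":2.15,"y":1.3,"z":-5.32,"spin":0,"jaw":90},{"x":2.15,"y":2,"z":-5.32,"spin":0,"jaw":90},{"x":2.15,"y":2,"z":-5.32,"spin":0,"jaw":90}])

```text
clock: 7.45
tcp_pos: [0.5588, 0.1941, 0.1235]
eef_rot: [[0.997, -0.004, 0.071], [-0.071, -0.002, 0.998], [-0.004, -1.0, -0.002]]
wrist_force: [-1.0, 0.4, 0.4]
width: 0.645
```

```bash
python3 -c "
from h import *
inc(.560,.196,.04,-.068)
i,d,W=cloud('wrist'); save('pics/w6.png',i)
i,d,W=cloud('scene'); save('pics/s6.png',cv2.resize(i[120:240,180:340],None,fx=4,fy=4))"
```

```text
t 7.45 tcp [0.5588 0.1941 0.1235] yaw -0.0707 w 0.645 F [-1.   0.4  0.4]
inc x 0.055 y 3.339 z 0.087 spin -0.15 down-tilt [-0.0042 -0.002  -1.    ]
```

View pics/w6.png

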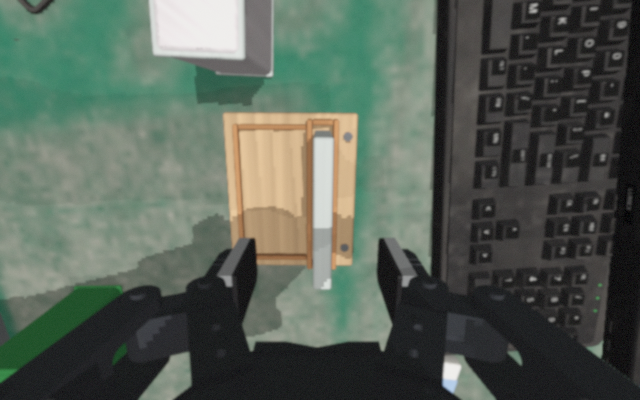

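jog_arm(increments=[{"x":0.06,"y":1,"z":0.06,"spin":0,"jaw":90},{"x":0.06,"y":2,"z":0.06,"spin":0,"jaw":90},{"x":0.06,"y":3,"z":0.06,"spin":0,"jaw":90},{"x":0.06,"y":3.3,"z":0.06,"spin":0,"jaw":90},{"x":0.06,"y":3.3,"z":0.06,"spin":0,"jaw":200},{"x":0.06,"y":3.3,"z":0.06,"spin":0,"jaw":255},{"x":0.06,"y":3.3,"z":0.06,"spin":0,"jaw":255},{"x":0.06,"y":3.3,"z":0.06,"spin":0,"jaw":255}], newtons=60)

```text
clock: 8.35
tcp_pos: [0.5629, 0.1978, 0.0443]
eef_rot: [[0.998, 0.002, 0.069], [-0.069, 0.001, 0.998], [0.002, -1.0, 0.001]]
wrist_force: [-1.0, 0.3, 6.0]
width: 0.129
```

jog_arm(increments=[{"x":0,"y":0,"z":0,"spin":0,"jaw":255},{"x":0,"y":0,"z":0,"spin":0,"jaw":255}])

```text
clock: 8.55
tcp_pos: [0.5628, 0.1978, 0.0442]
eef_rot: [[0.998, 0.002, 0.069], [-0.069, 0.001, 0.998], [0.002, -1.0, 0.001]]
wrist_force: [-1.8, 0.6, 7.1]
width: 0.131
```

```bash
python3 -c "
from h import *
inc(.560,.196,.11,-.068)
i,d,W=cloud('wrist'); save('pics/w7.png',i)"
```

```text
t 8.55 tcp [0.5628 0.1978 0.0442] yaw -0.069 w 0.131 F [-1.8  0.6  7.1]
inc x -0.102 y -2.631 z -0.077 spin -0.06 down-tilt [ 0.0024  0.0011 -1.    ]
```

View pics/w7.png

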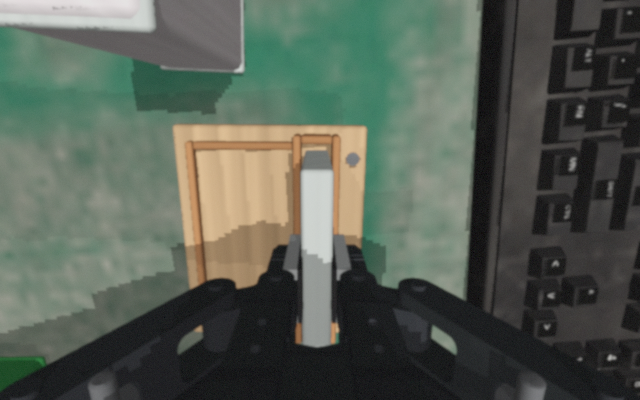

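jog_arm(increments=[{"x":0,"y":-0.5,"z":0,"spin":0,"jaw":255},{"x":0,"y":-1.2,"z":0,"spin":0,"jaw":255},{"x":0,"y":-2,"z":0,"spin":0,"jaw":255},{"x":-0.3,"y":-2.4,"z":-0.6,"spin":0,"jaw":255},{"x":-0.8,"y":-2.4,"z":-1.5,"spin":0,"jaw":255},{"x":-1.4,"y":-2.4,"z":-2.6,"spin":0,"jaw":255},{"x":-2,"y":-2.4,"z":-3.7,"spin":0,"jaw":255},{"x":-2.6,"y":-2.4,"z":-4.8,"spin":0,"jaw":255}])

```text
clock: 9.4
tcp_pos: [0.4878, 0.0814, 0.1032]
eef_rot: [[0.998, 0.0, 0.068], [-0.068, 0.0, 0.998], [0.0, -1.0, 0.0]]
wrist_force: [-0.1, -0.0, -3.8]
width: 0.125
```

```bash
python3 -c "
from h import *
inc(.475,.04,.045,-.068)
i,d,W=cloud('wrist'); save('pics/w8.png',i)"
```

```text
t 9.4 tcp [0.4878 0.0814 0.1032] yaw -0.0685 w 0.125 F [-0.1 -0.  -3.8]
inc x -0.397 y 2.328 z -1.688 spin -0.03 down-tilt [ 2.e-04  0.e+00 -1.e+00]
```

View pics/w8.png

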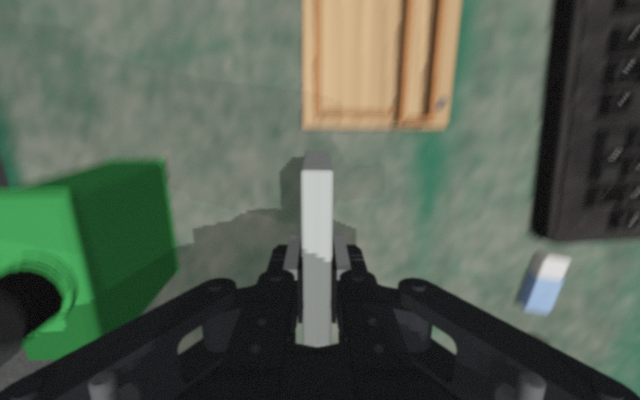

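jog_arm(increments=[{"x":0,"y":0,"z":-0.6,"spin":0,"jaw":255},{"x":0,"y":0.3,"z":-1.2,"spin":0,"jaw":255},{"x":0,"y":1,"z":-1.6,"spin":0,"jaw":255},{"x":0,"y":1.7,"z":-1.7,"spin":0,"jaw":255},{"x":0,"y":2.2,"z":-1.7,"spin":0,"jaw":255},{"x":0,"y":2.4,"z":-1.7,"spin":0,"jaw":255},{"x":0,"y":2.5,"z":-1.7,"spin":0,"jaw":255},{"x":0,"y":2.5,"z":-1.7,"spin":0,"jaw":255}])

```text
clock: 10.25
tcp_pos: [0.4859, 0.0403, 0.0402]
eef_rot: [[0.998, 0.0, 0.068], [-0.068, 0.0, 0.998], [0.0, -1.0, 0.0]]
wrist_force: [0.5, -0.6, -3.3]
width: 0.127
```

jog_arm(increments=[{"x":0,"y":0.06,"z":0,"spin":0,"jaw":255},{"x":0,"y":0.12,"z":0,"spin":0,"jaw":255},{"x":0,"y":0.16,"z":0,"spin":0,"jaw":255},{"x":0,"y":0.16,"z":0,"spin":0,"jaw":255}])

```text
clock: 10.65
tcp_pos: [0.486, 0.04, 0.0363]
eef_rot: [[0.998, 0.0, 0.069], [-0.069, 0.0, 0.998], [0.0, -1.0, 0.0]]
wrist_force: [0.1, 0.8, -2.8]
width: 0.129
```

jog_arm(increments=[{"x":0,"y":0.04,"z":0,"spin":0,"jaw":255},{"x":0,"y":0.07,"z":0,"spin":0,"jaw":255},{"x":0,"y":0.07,"z":0,"spin":0,"jaw":255}])

```text
clock: 10.95
tcp_pos: [0.4859, 0.04, 0.0362]
eef_rot: [[0.998, 0.001, 0.069], [-0.069, 0.001, 0.998], [0.001, -1.0, 0.001]]
wrist_force: [-3.3, 0.0, 19.0]
width: 0.125
```

jog_arm(increments=[{"x":0,"y":-0.06,"z":0,"spin":0,"jaw":255},{"x":0,"y":-0.06,"z":0,"spin":0,"jaw":190},{"x":0,"y":-0.06,"z":0,"spin":0,"jaw":160},{"x":0,"y":-0.06,"z":0,"spin":0,"jaw":130},{"x":0,"y":-0.06,"z":0,"spin":0,"jaw":130},{"x":0,"y":-0.06,"z":0,"spin":0,"jaw":130}])

```text
clock: 11.55
tcp_pos: [0.4857, 0.0398, 0.0357]
eef_rot: [[0.998, -0.0, 0.069], [-0.069, -0.0, 0.998], [-0.0, -1.0, -0.0]]
wrist_force: [-0.4, -0.2, 0.3]
width: 0.492
```

```bash
python3 -c "
from h import *
inc(.475,.04,.045,-.068)
i,d,W=cloud('wrist'); save('pics/w9.png',i)"
```

```text
t 11.55 tcp [0.4857 0.0398 0.0357] yaw -0.069 w 0.492 F [-0.4 -0.2  0.3]
inc x -0.429 y -0.373 z -0.023 spin -0.06 down-tilt [-2.e-04 -1.e-04 -1.e+00]
```

View pics/w9.png

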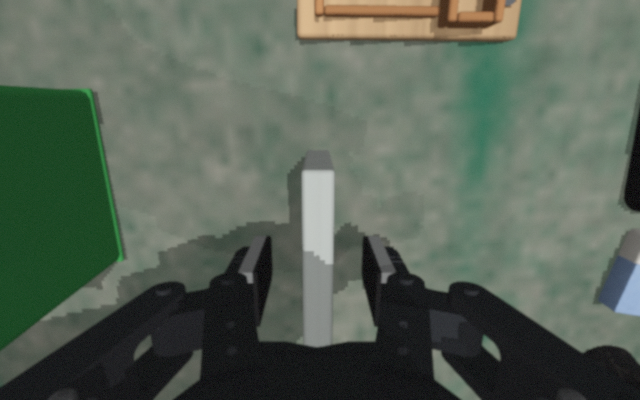

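jog_arm(increments=[{"x":0.2,"y":-0.3,"z":0,"spin":0,"jaw":130},{"x":0.4,"y":-0.3,"z":0,"spin":0,"jaw":130},{"x":0.55,"y":-0.3,"z":0,"spin":0,"jaw":130},{"x":0.7,"y":-0.3,"z":0,"spin":0,"jaw":130},{"x":0.85,"y":-0.3,"z":0,"spin":0,"jaw":130},{"x":1.0,"y":-0.3,"z":0,"spin":0,"jaw":130},{"x":1.0,"y":-0.3,"z":0,"spin":0,"jaw":130}])

```text
clock: 12.3
tcp_pos: [0.5115, 0.0381, 0.0432]
eef_rot: [[0.998, 0.001, 0.069], [-0.069, -0.0, 0.998], [0.001, -1.0, -0.0]]
wrist_force: [0.1, 0.2, -0.8]
width: 0.491
```

```bash
python3 -c "
from h import *
inc(.475,.04,.045,-.068)
i,d,W=cloud('wrist'); save('pics/w10.png',i)"
```

```text
t 12.3 tcp [0.5115 0.0381 0.0432] yaw -0.0691 w 0.491 F [ 0.1  0.2 -0.8]
inc x -1.463 y -0.072 z -0.023 spin -0.06 down-tilt [ 9.e-04 -2.e-04 -1.e+00]
```

View pics/w10.png

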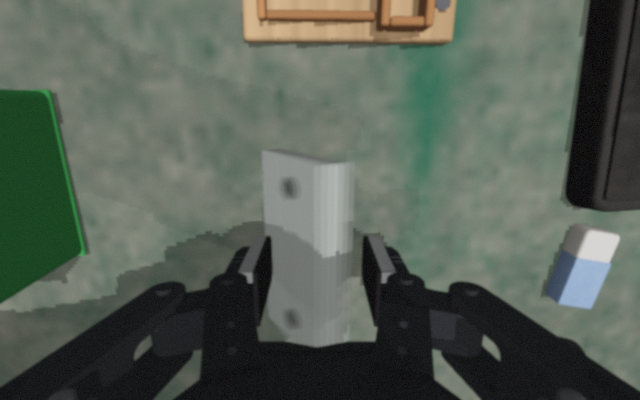

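jog_arm(increments=[{"x":0,"y":0,"z":0,"spin":0,"jaw":115},{"x":0,"y":0,"z":0,"spin":0,"jaw":100},{"x":0,"y":0,"z":0,"spin":0,"jaw":85},{"x":0,"y":0,"z":0,"spin":0,"jaw":65},{"x":0,"y":0,"z":0,"spin":0,"jaw":45},{"x":0,"y":0,"z":0,"spin":0,"jaw":20},{"x":0,"y":0,"z":0,"spin":0,"jaw":0},{"x":0,"y":0,"z":0,"spin":0,"jaw":0}])

```text
clock: 13.15
tcp_pos: [0.5107, 0.0381, 0.0433]
eef_rot: [[0.998, -0.0, 0.069], [-0.069, 0.0, 0.998], [-0.0, -1.0, -0.0]]
wrist_force: [-0.1, 0.3, 0.5]
width: 0.998
```

```bash
python3 -c "
from h import *
inc(.475,.04,.045,-.068)
i,d,W=cloud('wrist'); save('pics/w11.png',i)"
```

```text
t 13.15 tcp [0.5107 0.0381 0.0433] yaw -0.069 w 0.998 F [-0.1  0.3  0.5]
inc x -1.429 y -0.068 z -0.024 spin -0.06 down-tilt [-0.  0. -1.]
```

View pics/w11.png

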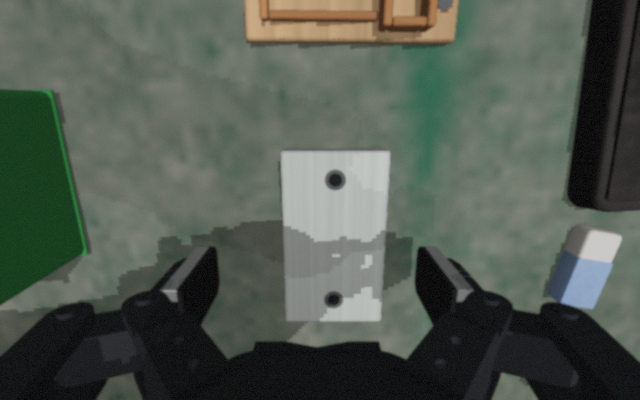

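Run:
```python
from h import *
c=get_calibration('wrist')
r=rect("w",[(390,151),(381,321),(287,321),(281,151)],.012,c); print(r, observe()['qpos'].round(2))
t=r[0]; inc(t[0],t[1],.02,(r[1]+r[2])/2)
i,d,W=cloud('top')
save('pics/t11.png',cv2.resize(i[150:290,210:430],None,fx=3.5,fy=3.5,interpolation=cv2.INTER_CUBIC))
```

```text
(array([0.5191, 0.0335]), np.float64(-0.0681), np.float64(-0.0615), array([0.0987, 0.0546, 0.0986, 0.0546])) [-0.27  0.77  0.22  2.05 -0.43  0.37  0.22]
t 13.2 tcp [0.5107 0.0381 0.0433] yaw -0.069 w 1.0 F [ 0.2 -0.6 -0.3]
inc x 0.348 y 0.932 z -0.162 spin -0.24 down-tilt [-0.  0. -1.]
```

View pics/t11.png

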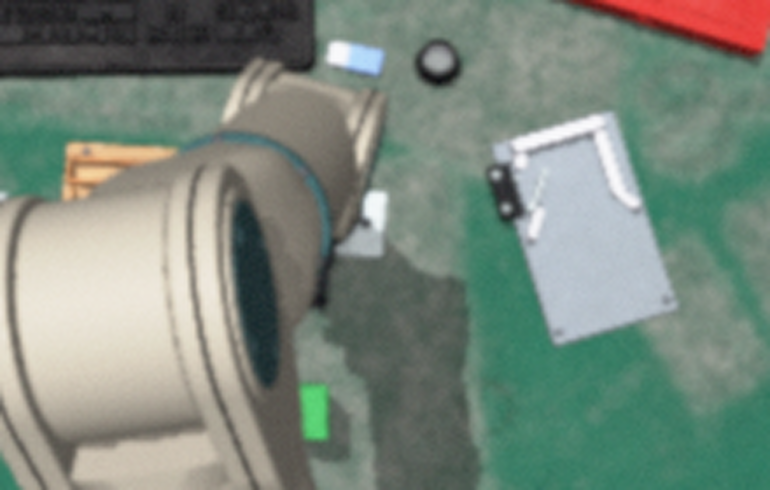

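Run:
```python
from h import *
i,d,W=cloud('wrist'); s=observe()
for u,v in [(205,250),(212,255),(205,260),(190,280),(178,295),(213,280),(430,255),(435,265),(460,290),(425,280)]:
    print(u,v,((W[v,u]-s['tcp_pos'])@s['eef_rot']).round(4))
V=((W-s['tcp_pos'])@s['eef_rot'])
m=(abs(V[...,2])<.03)&(abs(V[...,0])<.06)&(abs(V[...,0])>.03)&(W[...,2]>.015)
print(np.nanpercentile(V[...,1][m],[50,90,95,98,99.5,100]),m.sum())
```

```text
205 250 [-0.0458 -0.0123  0.0115]
212 255 [-0.0439 -0.0102  0.0083]
205 260 [-0.0436 -0.0192  0.0105]
190 280 [-0.0437 -0.0343  0.0106]
178 295 [-0.0448 -0.042   0.0097]
213 280 [-0.0439 -0.0115 -0.0024]
430 255 [ 0.0432 -0.016   0.0112]
435 265 [ 0.0421 -0.0247  0.0113]
460 290 [ 0.0441 -0.0418  0.0114]
425 280 [ 0.042  -0.0165  0.0005]
[-0.05676746 -0.02135339 -0.01475178 -0.00969549 -0.00616667 -0.00369116] 20948
```

jog_arm(increments=[{"x":0.3,"y":0,"z":-0.16,"spin":0,"jaw":0},{"x":0.35,"y":0.4,"z":-0.16,"spin":0,"jaw":0},{"x":0.35,"y":0.9,"z":-0.16,"spin":0,"jaw":0},{"x":0.35,"y":1.3,"z":-0.16,"spin":0,"jaw":0},{"x":0.35,"y":1.5,"z":-0.16,"spin":0,"jaw":0},{"x":0.35,"y":1.5,"z":-0.16,"spin":0,"jaw":0}], newtons=100)

```text
clock: 13.9
tcp_pos: [0.5181, 0.0335, 0.0045]
eef_rot: [[0.998, -0.003, 0.069], [-0.069, -0.0, 0.998], [-0.003, -1.0, -0.0]]
wrist_force: [0.2, -0.3, 0.6]
width: 0.999
```

Run:
```python
from h import *
inc(.519,.0335,.005,-.066)
i,d,W=cloud('wrist'); save('pics/w12.png',i); print(observe()['qpos'].round(2))
```

```text
t 13.9 tcp [0.5181 0.0335 0.0045] yaw -0.0692 w 0.999 F [ 0.2 -0.3  0.6]
inc x 0.035 y -0.019 z 0.003 spin -0.18 down-tilt [-0.0025 -0.     -1.    ]
[-0.24  0.84  0.18  2.03 -0.45  0.31  0.25]
```

View pics/w12.png

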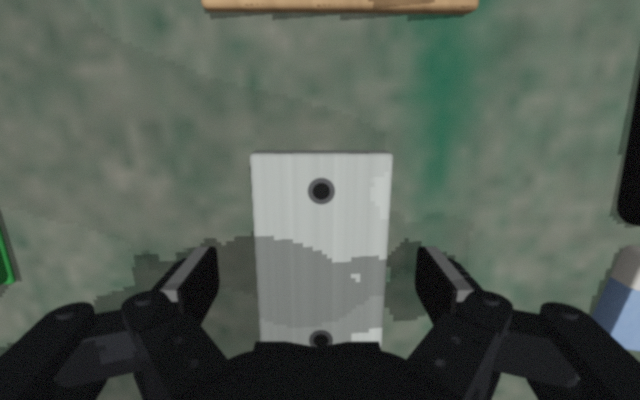

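jog_arm(increments=[{"x":0,"y":0,"z":0,"spin":0,"jaw":60},{"x":0,"y":0,"z":0,"spin":0,"jaw":120},{"x":0,"y":0,"z":0,"spin":0,"jaw":255},{"x":0,"y":0,"z":0,"spin":0,"jaw":255},{"x":0,"y":0,"z":0,"spin":0,"jaw":255}], newtons=100)

```text
clock: 14.45
tcp_pos: [0.5196, 0.0336, 0.007]
eef_rot: [[0.998, 0.001, 0.069], [-0.069, 0.0, 0.998], [0.001, -1.0, 0.0]]
wrist_force: [-1.4, -0.6, 8.6]
width: 0.621
```

jog_arm(increments=[{"x":0,"y":-0.2,"z":0,"spin":0,"jaw":255},{"x":0,"y":-0.6,"z":0,"spin":0,"jaw":255},{"x":0,"y":-1.2,"z":0,"spin":0,"jaw":255},{"x":0,"y":-2,"z":0,"spin":0,"jaw":255},{"x":0,"y":-2.4,"z":0,"spin":0,"jaw":255},{"x":0,"y":-2.4,"z":0,"spin":0,"jaw":255}])

```text
clock: 15.05
tcp_pos: [0.5201, 0.0337, 0.0672]
eef_rot: [[0.998, 0.003, 0.069], [-0.069, 0.0, 0.998], [0.003, -1.0, 0.0]]
wrist_force: [-0.5, 0.1, -4.2]
width: 0.62
```

Run:
```python
from h import *
inc(.519,.0335,.065,-.066)
i,d,W=cloud('wrist'); save('pics/w13.png',i); print(observe()['qpos'].round(2))
```

```text
t 15.05 tcp [0.5201 0.0337 0.0672] yaw -0.0687 w 0.62 F [-0.5  0.1 -4.2]
inc x -0.045 y 0.089 z -0.012 spin -0.16 down-tilt [ 2.9e-03  2.0e-04 -1.0e+00]
[-0.29  0.73  0.26  2.02 -0.41  0.44  0.21]
```

View pics/w13.png

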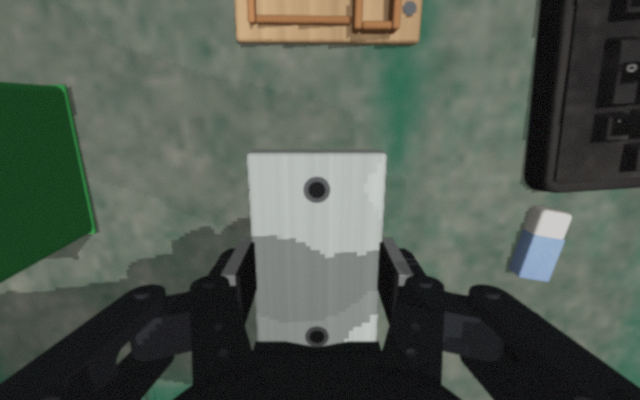

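Run:
```python
from h import *
inc(.453,-.2036,.09,.2625-np.pi/2)
```

```text
t 15.1 tcp [0.5195 0.0338 0.0663] yaw -0.0686 w 0.623 F [-0.8  0.3 -3.5]
inc x -2.002 y -0.952 z -9.656 spin 71.03 down-tilt [ 1.3e-03  2.0e-04 -1.0e+00]
```

jog_arm(increments=[{"x":-0.1,"y":-0.4,"z":-0.4,"spin":4,"jaw":255},{"x":-0.3,"y":-0.8,"z":-1.2,"spin":10,"jaw":255},{"x":-0.5,"y":-0.95,"z":-2.2,"spin":17,"jaw":255},{"x":-0.7,"y":-0.95,"z":-3.3,"spin":24,"jaw":255},{"x":-0.9,"y":-0.95,"z":-4.4,"spin":31,"jaw":255},{"x":-1.1,"y":-0.95,"z":-5.5,"spin":38,"jaw":255},{"x":-1.3,"y":-0.95,"z":-6.6,"spin":45,"jaw":255},{"x":-1.5,"y":-0.95,"z":-7.7,"spin":52,"jaw":255}])

```text
clock: 15.9
tcp_pos: [0.4675, -0.1566, 0.0887]
eef_rot: [[0.556, -0.002, 0.831], [-0.831, 0.001, 0.556], [-0.001, -1.0, -0.001]]
wrist_force: [1.1, -0.3, -3.6]
width: 0.621
```

Run:
```python
from h import *
inc(.453,-.2036,.09,.2625-np.pi/2)
```

```text
t 15.9 tcp [ 0.4675 -0.1566  0.0887] yaw -0.9814 w 0.621 F [ 1.1 -0.3 -3.6]
inc x 1.240 y -0.053 z -1.526 spin 18.73 down-tilt [-1.7e-03  5.0e-04 -1.0e+00]
```

jog_arm(increments=[{"x":0.4,"y":0,"z":-0.5,"spin":6,"jaw":255},{"x":0.8,"y":0,"z":-1,"spin":12,"jaw":255},{"x":1.1,"y":0,"z":-1.4,"spin":17,"jaw":255},{"x":1.24,"y":0,"z":-1.52,"spin":18.7,"jaw":255},{"x":1.24,"y":0,"z":-1.52,"spin":18.7,"jaw":255},{"x":1.24,"y":0,"z":-1.52,"spin":18.7,"jaw":255}])

```text
clock: 16.5
tcp_pos: [0.4544, -0.2018, 0.0891]
eef_rot: [[0.267, -0.001, 0.964], [-0.964, 0.001, 0.267], [-0.001, -1.0, -0.0]]
wrist_force: [-0.2, 0.7, -3.6]
width: 0.618
```

Run:
```python
from h import *
import pickle
inc(.453,-.2036,.09,.2625-np.pi/2)
pickle.dump(get_calibration('wrist'),open('w14.pkl','wb'))
i,d,W=cloud('wrist'); save('pics/w14.png',i); print(observe()['qpos'].round(2))
```

```text
t 16.5 tcp [ 0.4544 -0.2018  0.0891] yaw -1.3006 w 0.618 F [-0.2  0.7 -3.6]
inc x 0.053 y -0.037 z -0.073 spin 0.44 down-tilt [-7.0e-04  1.2e-03 -1.0e+00]
[ 0.01  0.73  0.54  2.08 -0.73  0.54 -0.21]
```

View pics/w14.png

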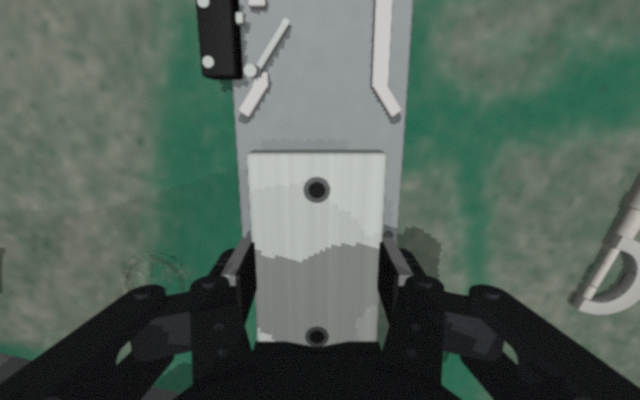

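Run:
```python
import cv2
i=cv2.imread('pics/w14.png')
cv2.imwrite('pics/w14c.png',cv2.resize(i[0:200,190:420],None,fx=3,fy=3,interpolation=cv2.INTER_CUBIC))
```

```text
(no output)
```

View pics/w14c.png

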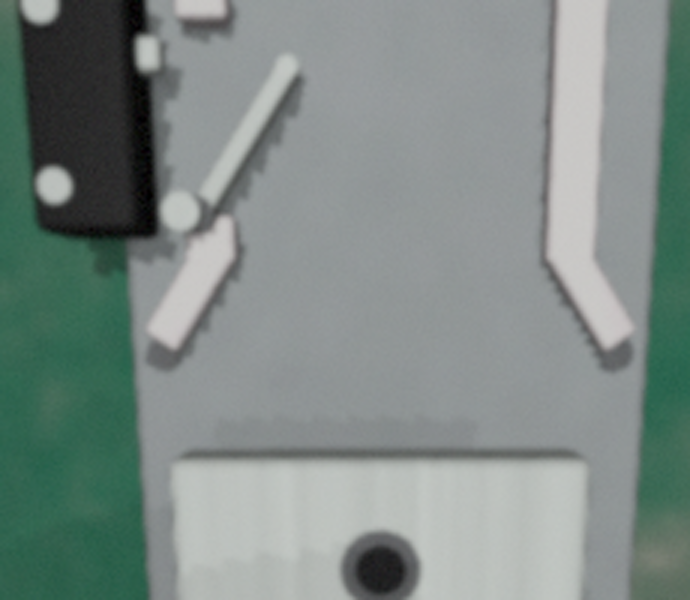

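Run:
```python
from h import *
import pickle; c=pickle.load(open('w14.pkl','rb'))
f=lambda P:[(x/3+190-.33,y/3-.33) for x,y in P]
L=ray('w',f([(130,260),(148,580)]),.008,c)[:,:2]; R=ray('w',f([(668,20),(632,560)]),.008,c)[:,:2]
k=ray('w',f([(237,255),(546,258)]),.016,c)[:,:2]; rr=ray('w',f([(554,20),(546,255)]),.016,c)[:,:2]
pl=ray('w',f([(175,458),(585,458)]),.094,c)[:,:2]
for n,a in (("L",L),("R",R),("rail",rr)):
    d=a[0]-a[1]; print(n,"yaw",np.arctan2(d[1],d[0]).round(4),a.round(4).tolist())
print("kink",k.round(4).tolist(),"width",np.linalg.norm(k[0]-k[1]))
print("plate",pl.round(4).tolist(),"w",np.linalg.norm(pl[0]-pl[1]),"yaw",np.arctan2(pl[0,0]-pl[1,0],-(pl[0,1]-pl[1,1])))
for yaw in (.2625,.27):
    o=np.array([.511,-.188]); ax=np.array([np.cos(yaw),np.sin(yaw)]); ay=np.array([-ax[1],ax[0]])
    for n,a in (("L",L),("R",R),("k",k),("pl",pl),("rail",rr)): print(yaw,n,[(round((p-o)@ax*1000,1),round((p-o)@ay*1000,1)) for p in a])
```

```text
L yaw 0.2638 [[0.5147, -0.1304], [0.4486, -0.1482]]
R yaw 0.2726 [[0.5866, -0.2223], [0.4822, -0.2515]]
rail yaw 0.2785 [[0.5782, -0.2003], [0.5379, -0.2118]]
kink [[0.5214, -0.1527], [0.5373, -0.212]] width 0.06140261148298454
plate [[0.4935, -0.1623], [0.5078, -0.2138]] w 0.05346538313875109 yaw -2.8702033907520543
0.2625 L [(np.float64(18.5), np.float64(54.7)), (np.float64(-49.9), np.float64(54.6))]
0.2625 R [(np.float64(64.1), np.float64(-52.8)), (np.float64(-44.3), np.float64(-53.9))]
0.2625 k [(np.float64(19.3), np.float64(31.4)), (np.float64(19.2), np.float64(-30.0))]
0.2625 pl [(np.float64(-10.3), np.float64(29.3)), (np.float64(-9.8), np.float64(-24.1))]
0.2625 rail [(np.float64(61.7), np.float64(-29.3)), (np.float64(19.8), np.float64(-30.0))]
0.27 L [(np.float64(18.9), np.float64(54.5)), (np.float64(-49.5), np.float64(55.0))]
0.27 R [(np.float64(63.7), np.float64(-53.2)), (np.float64(-44.7), np.float64(-53.5))]
0.27 k [(np.float64(19.5), np.float64(31.3)), (np.float64(19.0), np.float64(-30.1))]
0.27 pl [(np.float64(-10.1), np.float64(29.4)), (np.float64(-10.0), np.float64(-24.1))]
0.27 rail [(np.float64(61.5), np.float64(-29.8)), (np.float64(19.6), np.float64(-30.1))]
```

```bash
cat >> h.py <<'E'
NO=np.array([.5092,-.1878]); NY=.268
def nest(x,y):
    return NO+np.array([np.cos(NY)*x-np.sin(NY)*y,np.sin(NY)*x+np.cos(NY)*y])
E
python3 - <<'E'
from h import *
t=nest(-.042,-.0005); inc(t[0],t[1],.02,NY-np.pi/2)
E
```

```text
t 16.55 tcp [ 0.4545 -0.2017  0.0892] yaw -1.3005 w 0.62 F [ 0.8 -0.6 -4.3]
inc x 0.067 y 2.768 z 0.578 spin 0.13 down-tilt [-5.0e-04  1.2e-03 -1.0e+00]
```

jog_arm(increments=[{"x":0.06,"y":0,"z":0.3,"spin":0.1,"jaw":255},{"x":0.06,"y":0.3,"z":0.58,"spin":0.1,"jaw":255},{"x":0.06,"y":0.9,"z":0.58,"spin":0.1,"jaw":255},{"x":0.06,"y":1.6,"z":0.58,"spin":0.1,"jaw":255},{"x":0.06,"y":2.2,"z":0.58,"spin":0.1,"jaw":255},{"x":0.06,"y":2.5,"z":0.58,"spin":0.1,"jaw":255},{"x":0.06,"y":2.7,"z":0.58,"spin":0.1,"jaw":255},{"x":0.06,"y":2.7,"z":0.58,"spin":0.1,"jaw":255}])

```text
clock: 17.35
tcp_pos: [0.4688, -0.2003, 0.0216]
eef_rot: [[0.263, -0.0, 0.965], [-0.965, 0.0, 0.263], [-0.0, -1.0, -0.0]]
wrist_force: [-0.2, 0.1, -3.5]
width: 0.619
```

Run:
```python
from h import *
t=nest(-.042,-.0005); inc(t[0],t[1],.02,NY-np.pi/2)
i,d,W=cloud('wrist'); save('pics/w15.png',i); print(observe()['qpos'].round(2))
```

```text
t 17.35 tcp [ 0.4688 -0.2003  0.0216] yaw -1.3045 w 0.619 F [-0.2  0.1 -3.5]
inc x -0.035 y 0.064 z 0.010 spin -0.10 down-tilt [-4.e-04  3.e-04 -1.e+00]
[ 0.08  0.84  0.41  2.06 -0.84  0.41 -0.14]
```

View pics/w15.png

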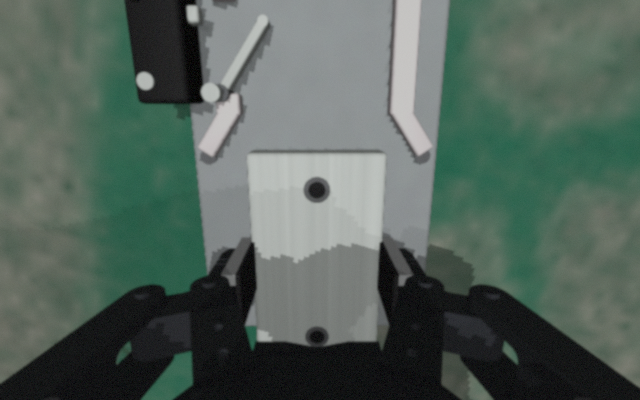

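jog_arm(increments=[{"x":0,"y":0.1,"z":0,"spin":0,"jaw":255},{"x":0,"y":0.18,"z":0,"spin":0,"jaw":255},{"x":0,"y":0.24,"z":0,"spin":0,"jaw":255},{"x":0,"y":0.24,"z":0,"spin":0,"jaw":255}])

```text
clock: 17.8
tcp_pos: [0.4687, -0.2004, 0.016]
eef_rot: [[0.263, -0.0, 0.965], [-0.965, 0.0, 0.263], [-0.0, -1.0, 0.0]]
wrist_force: [-0.3, 0.1, -4.2]
width: 0.618
```

jog_arm(increments=[{"x":0,"y":0.04,"z":0,"spin":0,"jaw":255},{"x":0,"y":0.06,"z":0,"spin":0,"jaw":255},{"x":0,"y":0.06,"z":0,"spin":0,"jaw":255}])

```text
clock: 18.1
tcp_pos: [0.4688, -0.2005, 0.0151]
eef_rot: [[0.263, 0.001, 0.965], [-0.965, 0.0, 0.263], [0.0, -1.0, 0.001]]
wrist_force: [-1.0, 1.5, 4.0]
width: 0.623
```

jog_arm(increments=[{"x":0,"y":-0.01,"z":0.15,"spin":0,"jaw":255},{"x":0,"y":-0.01,"z":0.35,"spin":0,"jaw":255},{"x":0,"y":-0.01,"z":0.55,"spin":0,"jaw":255},{"x":0,"y":-0.01,"z":0.75,"spin":0,"jaw":255},{"x":0,"y":-0.01,"z":0.9,"spin":0,"jaw":255},{"x":0,"y":-0.01,"z":0.9,"spin":0,"jaw":255}])

```text
clock: 18.7
tcp_pos: [0.4897, -0.1954, 0.0151]
eef_rot: [[0.262, -0.001, 0.965], [-0.965, -0.001, 0.262], [0.001, -1.0, -0.002]]
wrist_force: [-4.5, -1.6, 5.5]
width: 0.618
```

Run:
```python
from h import *
t=nest(-.042,-.0005); inc(t[0],t[1],.02,NY-np.pi/2)
i,d,W=cloud('wrist'); save('pics/w16.png',i); print(observe()['qpos'].round(2))
```

```text
t 18.7 tcp [ 0.4897 -0.1954  0.0151] yaw -1.3053 w 0.618 F [-4.5 -1.6  5.5]
inc x -0.065 y -0.195 z -0.847 spin -0.15 down-tilt [-0.0012 -0.0013 -1.    ]
[ 0.05  0.87  0.43  2.02 -0.83  0.44 -0.18]
```

View pics/w16.png

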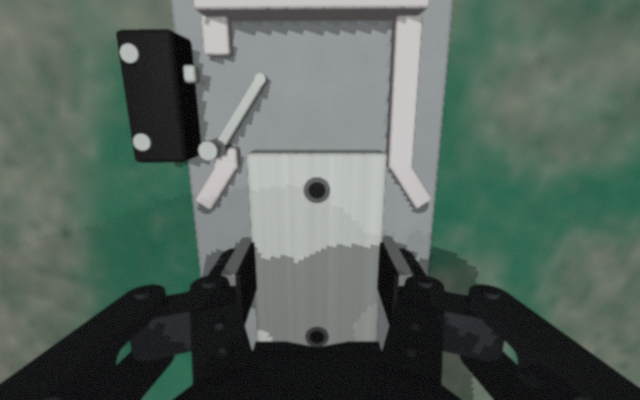

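jog_arm(increments=[{"x":0,"y":0,"z":0,"spin":0,"jaw":60},{"x":0,"y":0,"z":0,"spin":0,"jaw":30},{"x":0,"y":0,"z":0,"spin":0,"jaw":30},{"x":0,"y":0,"z":-0.4,"spin":0,"jaw":30},{"x":0,"y":0,"z":-0.9,"spin":0,"jaw":30},{"x":0,"y":0,"z":-1.35,"spin":0,"jaw":30},{"x":0,"y":0,"z":-1.55,"spin":0,"jaw":30},{"x":0,"y":0,"z":-1.55,"spin":0,"jaw":30}])

```text
clock: 19.55
tcp_pos: [0.4517, -0.2054, 0.015]
eef_rot: [[0.261, -0.001, 0.965], [-0.965, 0.0, 0.261], [-0.001, -1.0, -0.001]]
wrist_force: [0.2, 0.7, -0.1]
width: 0.881
```

Run:
```python
from h import *
t=nest(-.042,-.0005); inc(t[0],t[1],.015,NY-np.pi/2)
i,d,W=cloud('wrist'); save('pics/w17.png',i); print(observe()['qpos'].round(2))
```

```text
t 19.55 tcp [ 0.4517 -0.2054  0.015 ] yaw -1.307 w 0.881 F [ 0.2  0.7 -0.1]
inc x -0.052 y -0.002 z 0.724 spin -0.24 down-tilt [-7.e-04  4.e-04 -1.e+00]
[ 0.13  0.84  0.37  2.1  -0.86  0.36 -0.1 ]
```

View pics/w17.png

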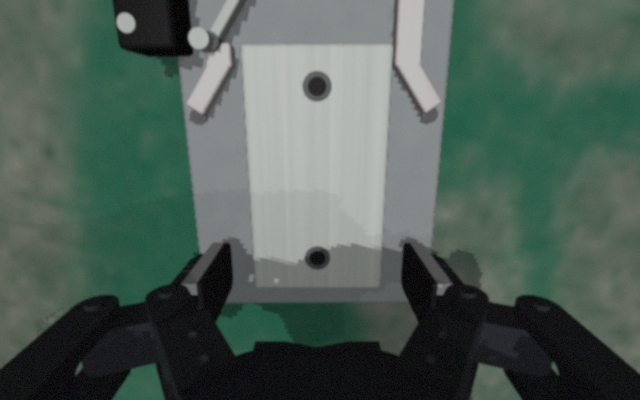

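jog_arm(increments=[{"x":-0.02,"y":0,"z":0,"spin":-0.2,"jaw":100},{"x":-0.02,"y":0,"z":0,"spin":-0.2,"jaw":255},{"x":-0.02,"y":0,"z":0,"spin":-0.2,"jaw":255},{"x":-0.02,"y":0,"z":0,"spin":-0.2,"jaw":255},{"x":-0.02,"y":0,"z":0.2,"spin":-0.2,"jaw":255},{"x":-0.02,"y":0,"z":0.4,"spin":-0.2,"jaw":255},{"x":-0.02,"y":0,"z":0.6,"spin":-0.2,"jaw":255},{"x":-0.02,"y":0,"z":0.8,"spin":-0.2,"jaw":255}], newtons=60)

```text
clock: 20.4
tcp_pos: [0.4688, -0.2005, 0.0153]
eef_rot: [[0.264, -0.004, 0.964], [-0.964, -0.001, 0.264], [0.0, -1.0, -0.005]]
wrist_force: [-10.3, -2.9, 12.6]
width: 0.635
```

Run:
```python
from h import *
t=nest(-.015,-.0005); inc(t[0],t[1],.015,NY-np.pi/2)
i,d,W=cloud('wrist'); save('pics/w18.png',i)
```

```text
t 20.4 tcp [ 0.4688 -0.2005  0.0153] yaw -1.3033 w 0.635 F [-10.3  -2.9  12.6]
inc x -0.041 y 0.007 z 1.094 spin -0.03 down-tilt [-0.0045 -0.0014 -1.    ]
```

View pics/w18.png

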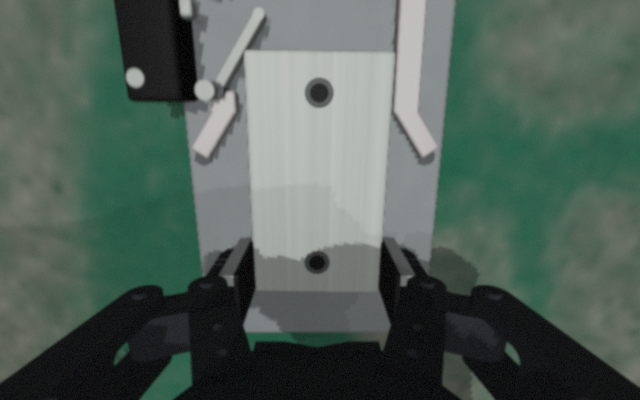

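jog_arm(increments=[{"x":-0.03,"y":-0.05,"z":0.15,"spin":0,"jaw":255},{"x":-0.05,"y":-0.05,"z":0.35,"spin":0,"jaw":255},{"x":-0.05,"y":-0.05,"z":0.55,"spin":0,"jaw":255},{"x":-0.05,"y":-0.05,"z":0.75,"spin":0,"jaw":255},{"x":-0.05,"y":-0.05,"z":0.9,"spin":0,"jaw":255},{"x":-0.05,"y":-0.05,"z":0.9,"spin":0,"jaw":255}])

```text
clock: 21.05
tcp_pos: [0.4949, -0.1914, 0.0159]
eef_rot: [[0.268, 0.001, 0.964], [-0.964, -0.0, 0.268], [0.0, -1.0, 0.001]]
wrist_force: [1.6, -0.7, -3.2]
width: 0.633
```

Run:
```python
from h import *
t=nest(-.015,-.0005); inc(t[0],t[1],.015,NY-np.pi/2)
i,d,W=cloud('wrist'); save('pics/w19.png',i)
```

```text
t 21.05 tcp [ 0.4949 -0.1914  0.0159] yaw -1.2999 w 0.633 F [ 1.6 -0.7 -3.2]
inc x 0.034 y 0.037 z -0.013 spin 0.16 down-tilt [ 1.3e-03 -2.0e-04 -1.0e+00]
```

View pics/w19.png

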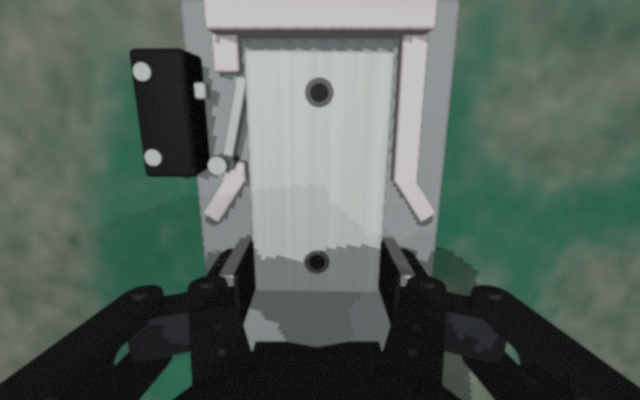

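jog_arm(increments=[{"x":0.02,"y":0.04,"z":0.08,"spin":0,"jaw":255},{"x":0.02,"y":0.04,"z":0.16,"spin":0,"jaw":255},{"x":0.02,"y":0.04,"z":0.22,"spin":0,"jaw":255},{"x":0.02,"y":0.04,"z":0.22,"spin":0,"jaw":255}])

```text
clock: 21.5
tcp_pos: [0.4973, -0.1915, 0.0153]
eef_rot: [[0.265, -0.002, 0.964], [-0.964, -0.0, 0.265], [-0.0, -1.0, -0.002]]
wrist_force: [-5.8, -0.9, 4.7]
width: 0.632
```

Run:
```python
from h import *
t=nest(-.015,-.0005); inc(t[0],t[1],.015,NY-np.pi/2)
i,d,W=cloud('wrist'); save('pics/w20.png',cv2.resize(i[0:320,120:520],None,fx=1.8,fy=1.8))
```

```text
t 21.5 tcp [ 0.4973 -0.1915  0.0153] yaw -1.3026 w 0.632 F [-5.8 -0.9  4.7]
inc x 0.005 y 0.014 z -0.103 spin 0.01 down-tilt [-2.e-03 -1.e-04 -1.e+00]
```

View pics/w20.png

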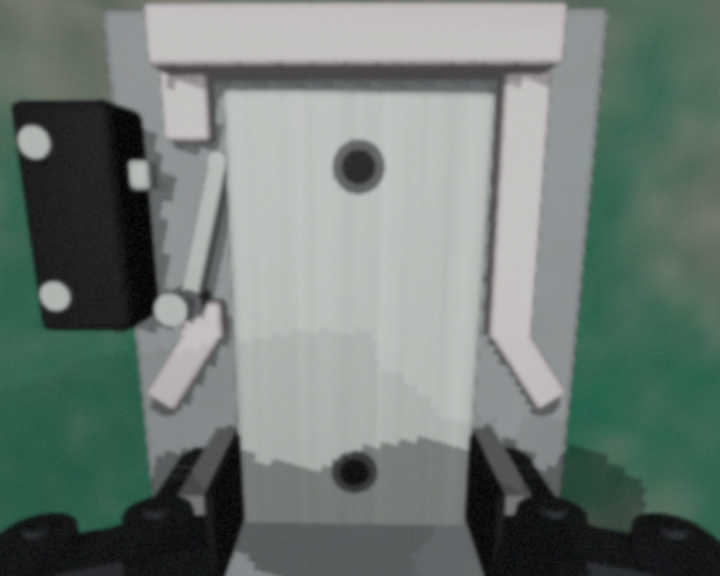

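Run:
```python
from h import *
f=lambda P:[(x/1.8+120-.2,y/1.8-.2) for x,y in P]
A=ray('wrist',f([(358,90)]),.020)[0,:2]; B=ray('wrist',f([(358,66)]),.026)[0,:2]; C=ray('wrist',f([(355,524)]),.02)[0,:2]
n=lambda p: ((p-NO)@[np.cos(NY),np.sin(NY)]*1000).round(1)
print(n(A),n(B),n(C), n(observe()['tcp_pos'][:2]))
```

```text
73.0 76.3 -25.4 -12.4
```

jog_arm(increments=[{"x":0,"y":0,"z":0.08,"spin":0,"jaw":255},{"x":0,"y":0,"z":0.16,"spin":0,"jaw":255},{"x":0,"y":0,"z":0.2,"spin":0,"jaw":255},{"x":0,"y":0,"z":0.2,"spin":0,"jaw":255}])

```text
clock: 21.95
tcp_pos: [0.5005, -0.1909, 0.0153]
eef_rot: [[0.265, -0.004, 0.964], [-0.964, -0.001, 0.265], [-0.0, -1.0, -0.004]]
wrist_force: [-8.8, -2.1, 6.3]
width: 0.633
```

Run:
```python
from h import *
t=nest(-.015,-.0005); inc(t[0],t[1],.015,NY-np.pi/2)
i,d,W=cloud('wrist'); save('pics/w21.png',cv2.resize(i[0:320,120:520],None,fx=1.8,fy=1.8))
```

```text
t 21.95 tcp [ 0.5005 -0.1909  0.0153] yaw -1.303 w 0.633 F [-8.8 -2.1  6.3]
inc x -0.008 y 0.015 z -0.233 spin -0.01 down-tilt [-4.2e-03 -7.0e-04 -1.0e+00]
```

View pics/w21.png

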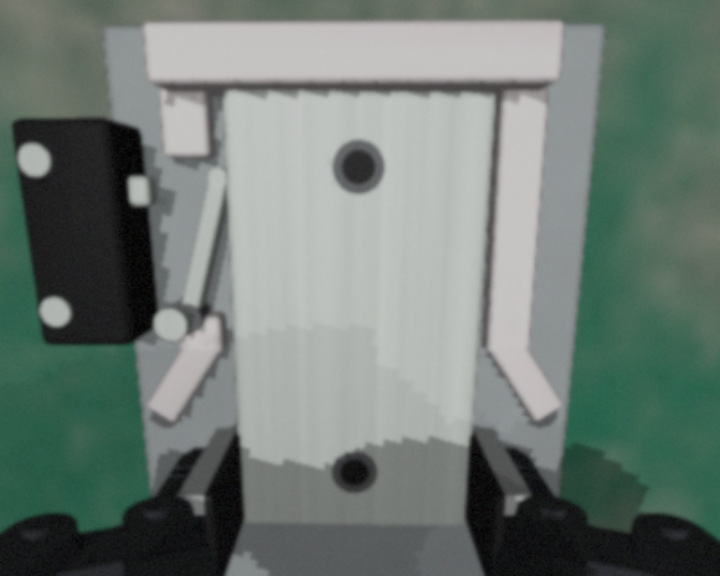

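jog_arm(increments=[{"x":0,"y":0,"z":0.08,"spin":0,"jaw":255},{"x":0,"y":0,"z":0.12,"spin":0,"jaw":255},{"x":0,"y":0,"z":0.12,"spin":0,"jaw":255}])

```text
clock: 22.3
tcp_pos: [0.5006, -0.1909, 0.0153]
eef_rot: [[0.264, -0.008, 0.965], [-0.965, -0.001, 0.264], [-0.001, -1.0, -0.008]]
wrist_force: [-13.4, -4.4, 11.8]
width: 0.635
```

jog_arm(increments=[{"x":0,"y":-0.02,"z":-0.1,"spin":0,"jaw":80},{"x":0,"y":-0.02,"z":-0.12,"spin":0,"jaw":50},{"x":0,"y":-0.02,"z":-0.15,"spin":0,"jaw":30},{"x":0,"y":-0.02,"z":-0.15,"spin":0,"jaw":30},{"x":0,"y":-0.02,"z":-0.6,"spin":0,"jaw":30},{"x":0,"y":-0.5,"z":-0.9,"spin":0,"jaw":30},{"x":0,"y":-1.5,"z":-0.9,"spin":0,"jaw":30},{"x":0,"y":-2.5,"z":-0.9,"spin":0,"jaw":30}])

```text
clock: 23.1
tcp_pos: [0.4834, -0.1951, 0.0787]
eef_rot: [[0.264, -0.001, 0.964], [-0.964, 0.001, 0.264], [-0.001, -1.0, -0.001]]
wrist_force: [1.0, -0.2, -0.1]
width: 0.885
```

Run:
```python
from h import *
inc(.516,.333,.18,-.069)
i,d,W=cloud('wrist'); save('pics/w22.png',i)
```

```text
t 23.1 tcp [ 0.4834 -0.1951  0.0787] yaw -1.3032 w 0.885 F [ 1.  -0.2 -0.1]
inc x -20.033 y -4.043 z 6.838 spin -70.71 down-tilt [-1.4e-03  6.0e-04 -1.0e+00]
```

View pics/w22.png

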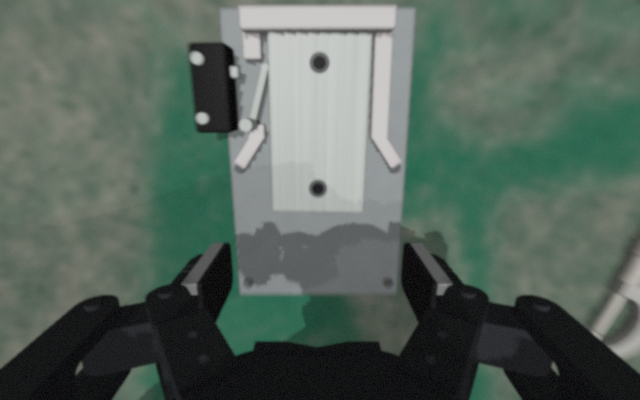

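jog_arm(increments=[{"x":0,"y":-1.5,"z":0,"spin":0,"jaw":0},{"x":-1,"y":-3,"z":0.3,"spin":-6,"jaw":0},{"x":-2.5,"y":-4.2,"z":0.8,"spin":-14,"jaw":0},{"x":-4.2,"y":-4.7,"z":1.4,"spin":-22,"jaw":0},{"x":-5.9,"y":-4.7,"z":2,"spin":-30,"jaw":0},{"x":-7.6,"y":-4.7,"z":2.6,"spin":-38,"jaw":0},{"x":-9.3,"y":-4.7,"z":3.2,"spin":-46,"jaw":0},{"x":-11,"y":-4.7,"z":3.8,"spin":-54,"jaw":0}], newtons=50)

```text
clock: 23.95
tcp_pos: [0.5026, 0.0968, 0.1958]
eef_rot: [[0.938, 0.001, 0.347], [-0.347, 0.0, 0.938], [0.0, -1.0, 0.001]]
wrist_force: [0.5, 0.3, -0.4]
width: 0.997
```

Run:
```python
from h import *
inc(.516,.333,.195,-.069)
```

```text
t 23.95 tcp [0.5026 0.0968 0.1958] yaw -0.3539 w 0.997 F [ 0.5  0.3 -0.4]
inc x -2.772 y 0.037 z 9.048 spin -16.33 down-tilt [ 5.e-04  4.e-04 -1.e+00]
```

jog_arm(increments=[{"x":-0.5,"y":0,"z":1.6,"spin":-5,"jaw":0},{"x":-1,"y":0,"z":3.2,"spin":-10,"jaw":0},{"x":-1.5,"y":0,"z":4.8,"spin":-15,"jaw":0},{"x":-2,"y":0,"z":6.4,"spin":-16.3,"jaw":0},{"x":-2.5,"y":0,"z":8,"spin":-16.3,"jaw":0},{"x":-2.77,"y":0,"z":9.05,"spin":-16.3,"jaw":0},{"x":-2.77,"y":0,"z":9.05,"spin":-16.3,"jaw":0},{"x":-2.77,"y":0,"z":9.05,"spin":-16.3,"jaw":0}])

```text
clock: 24.75
tcp_pos: [0.5175, 0.331, 0.1952]
eef_rot: [[0.997, -0.0, 0.074], [-0.074, -0.001, 0.997], [-0.0, -1.0, -0.001]]
wrist_force: [0.2, -0.4, 0.1]
width: 1.0
```

Run:
```python
from h import *
import pickle
inc(.516,.333,.113,-.069)
pickle.dump(get_calibration('wrist'),open('w23.pkl','wb'))
i,d,W=cloud('wrist'); save('pics/w23.png',i)
save('pics/w23c.png',cv2.resize(i[120:320,220:420],None,fx=3,fy=3,interpolation=cv2.INTER_CUBIC))
```

```text
t 24.75 tcp [0.5175 0.331  0.1952] yaw -0.0739 w 1.0 F [ 0.2 -0.4  0.1]
inc x -0.065 y 3.287 z 0.080 spin -0.28 down-tilt [-3.0e-04 -1.1e-03 -1.0e+00]
```

View pics/w23c.png

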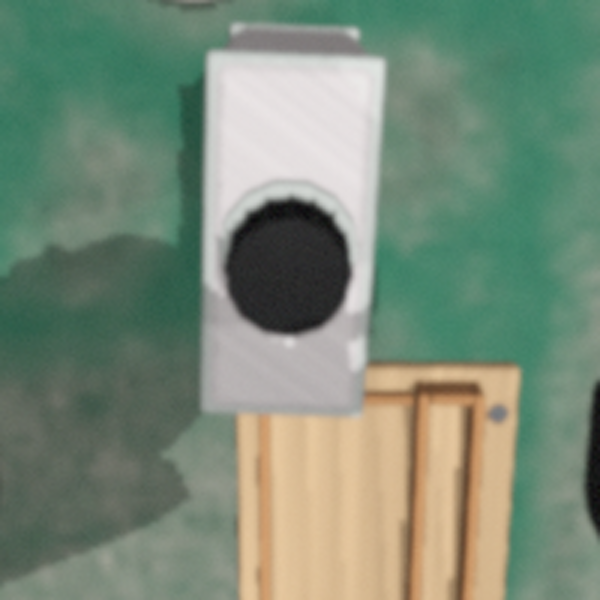

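Run:
```python
from h import *
import pickle; c=pickle.load(open('w23.pkl','rb'))
f=lambda P:[(x/3+220-.33,y/3+120-.33) for x,y in P]
print(rect('w',f([(386,58),(364,412),(203,412),(207,52)]),.1,c), ray('w',f([(288,266)]),.126,c))
a=ray('w',f([(522,365),(238,600)]),.008,c);print(a)
```

```text
(array([0.5162, 0.3318]), np.float64(-0.0895), np.float64(-0.1083), array([0.0888, 0.0407, 0.0901, 0.041 ])) [[0.51608512 0.33415031 0.126     ]]
[[0.59198064 0.25454082 0.008     ]
 [0.48454806 0.16681806 0.008     ]]
```

jog_arm(increments=[{"x":-0.06,"y":0.8,"z":0.08,"spin":0,"jaw":0},{"x":-0.06,"y":1.8,"z":0.08,"spin":0,"jaw":0},{"x":-0.06,"y":2.7,"z":0.08,"spin":0,"jaw":0},{"x":-0.06,"y":3.2,"z":0.08,"spin":0,"jaw":0},{"x":-0.06,"y":3.25,"z":0.08,"spin":0,"jaw":0},{"x":-0.06,"y":3.25,"z":0.08,"spin":0,"jaw":0}])

```text
clock: 25.4
tcp_pos: [0.5172, 0.3331, 0.1144]
eef_rot: [[0.997, 0.001, 0.076], [-0.076, -0.0, 0.997], [0.001, -1.0, -0.0]]
wrist_force: [0.4, 0.6, 0.5]
width: 1.001
```

jog_arm(increments=[{"x":0,"y":0,"z":0,"spin":0,"jaw":100},{"x":0,"y":0,"z":0,"spin":0,"jaw":255},{"x":0,"y":0,"z":0,"spin":0,"jaw":255},{"x":0,"y":0,"z":0,"spin":0,"jaw":255},{"x":0,"y":0,"z":0,"spin":0,"jaw":255},{"x":0,"y":0,"z":0,"spin":0,"jaw":255},{"x":0,"y":0,"z":0,"spin":0,"jaw":255}], newtons=50)

```text
clock: 26.1
tcp_pos: [0.5171, 0.3342, 0.1145]
eef_rot: [[0.997, 0.001, 0.074], [-0.074, 0.001, 0.997], [0.001, -1.0, 0.001]]
wrist_force: [0.4, -0.3, 4.8]
width: 0.31
```

jog_arm(increments=[{"x":0,"y":-0.2,"z":0,"spin":0,"jaw":255},{"x":0,"y":-0.6,"z":0,"spin":0,"jaw":255},{"x":0,"y":-1.1,"z":0,"spin":0,"jaw":255},{"x":0,"y":-1.6,"z":0,"spin":0,"jaw":255},{"x":0,"y":-1.9,"z":0,"spin":0,"jaw":255},{"x":0,"y":-1.9,"z":0,"spin":0,"jaw":255}])

```text
clock: 26.7
tcp_pos: [0.5175, 0.3344, 0.163]
eef_rot: [[0.997, 0.002, 0.074], [-0.074, 0.002, 0.997], [0.002, -1.0, 0.002]]
wrist_force: [0.0, 0.3, -4.4]
width: 0.306
```

Run:
```python
from h import *
import pickle
inc(.5235,.1985,.16,-.039)
i,d,W=cloud('wrist'); save('pics/w24.png',i)
```

```text
t 26.7 tcp [0.5175 0.3344 0.163 ] yaw -0.0742 w 0.306 F [ 0.   0.3 -4.4]
inc x 0.643 y 0.113 z -5.405 spin -2.02 down-tilt [ 0.0025  0.0017 -1.    ]
```

View pics/w24.png

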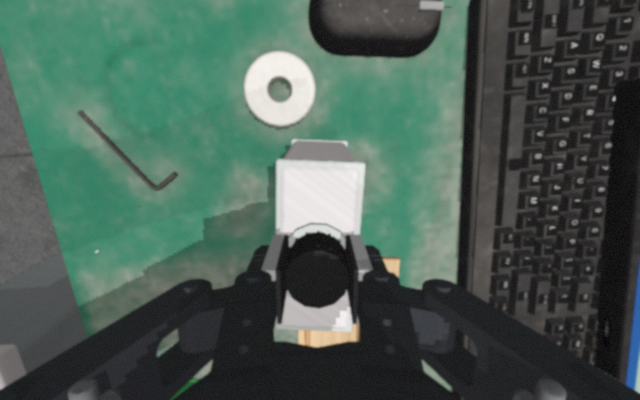

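jog_arm(increments=[{"x":0.1,"y":0,"z":-0.5,"spin":-0.5,"jaw":255},{"x":0.2,"y":0,"z":-1.3,"spin":-1,"jaw":255},{"x":0.3,"y":0,"z":-2.2,"spin":-1.5,"jaw":255},{"x":0.4,"y":0,"z":-3.1,"spin":-2,"jaw":255},{"x":0.5,"y":0,"z":-4,"spin":-2,"jaw":255},{"x":0.6,"y":0,"z":-4.8,"spin":-2,"jaw":255},{"x":0.64,"y":0,"z":-5.3,"spin":-2,"jaw":255},{"x":0.64,"y":0,"z":-5.4,"spin":-2,"jaw":255}])

```text
clock: 27.55
tcp_pos: [0.5225, 0.1953, 0.1611]
eef_rot: [[0.999, -0.001, 0.043], [-0.043, -0.001, 0.999], [-0.001, -1.0, -0.001]]
wrist_force: [0.7, -0.2, -4.0]
width: 0.307
```

jog_arm(increments=[{"x":0,"y":0,"z":0,"spin":0,"jaw":255},{"x":0,"y":0,"z":0,"spin":0,"jaw":255}])

```text
clock: 27.75
tcp_pos: [0.5224, 0.1995, 0.1611]
eef_rot: [[0.999, -0.0, 0.038], [-0.038, 0.001, 0.999], [-0.0, -1.0, 0.001]]
wrist_force: [0.1, -0.5, -3.4]
width: 0.308
```

Run:
```python
from h import *
import pickle
inc(.5235,.1985,.121,-.039)
pickle.dump(get_calibration('wrist'),open('w25.pkl','wb'))
i,d,W=cloud('wrist'); save('pics/w25.png',cv2.resize(i[80:360,190:450],None,fx=2.1,fy=2.1,interpolation=cv2.INTER_CUBIC))
```

```text
t 27.75 tcp [0.5224 0.1995 0.1611] yaw -0.0378 w 0.308 F [ 0.1 -0.5 -3.4]
inc x 0.047 y 1.606 z -0.039 spin 0.07 down-tilt [-2.e-04  9.e-04 -1.e+00]
```

View pics/w25.png

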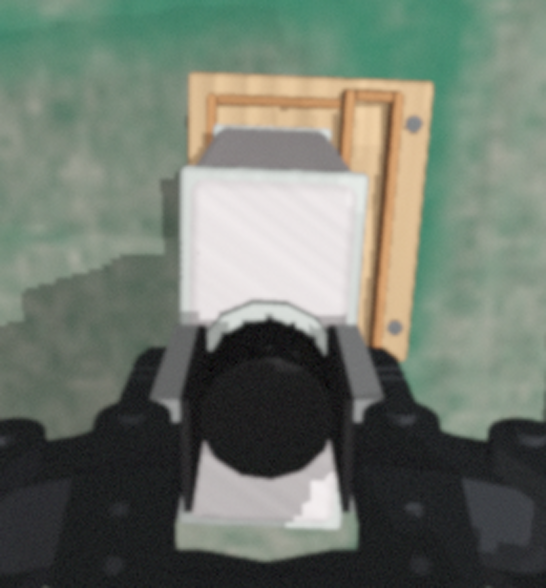

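Run:
```python
from h import *
import pickle; c=pickle.load(open('w25.pkl','rb'))
f=lambda P:[(x/2.1+190-.25,y/2.1+80-.25) for x,y in P]
SY=-.068;o=np.array([.5365,.197])
def st(P): 
    d=P[:,:2]-o; return np.c_[d@[np.cos(SY),np.sin(SY)],d@[-np.sin(SY),np.cos(SY)]].round(4).tolist()
print("base",st(ray('w',f([(190,73),(433,83),(405,360)]),.008,c)))
print("lip corner",st(ray('w',f([(217,105)]),.014,c)),"rib left face",st(ray('w',f([(344,95)]),.022,c)))
print("tin bottom edge",st(ray('w',f([(216,129),(328,131)]),.048,c)))
print("tin top",st(ray('w',f([(182,168),(368,176),(345,528),(177,522)]),.148,c)))
```

```text
base [[-0.048, 0.0604], [0.0502, 0.0595], [0.0492, -0.0623]]
lip corner [[-0.0365, 0.0485]] rib left face [[0.013, 0.0544]]
tin bottom edge [[-0.0345, 0.0426], [0.0052, 0.0431]]
tin top [[-0.0347, 0.0447], [0.0052, 0.0442], [0.0057, -0.0441], [-0.036, -0.0436]]
```

jog_arm(increments=[{"x":0.06,"y":0.3,"z":0.02,"spin":0,"jaw":255},{"x":0.08,"y":0.7,"z":0.02,"spin":0,"jaw":255},{"x":0.08,"y":1.0,"z":0.02,"spin":0,"jaw":255},{"x":0.08,"y":1.25,"z":0.02,"spin":0,"jaw":255},{"x":0.08,"y":1.4,"z":0.02,"spin":0,"jaw":255},{"x":0.08,"y":1.5,"z":0.02,"spin":0,"jaw":255},{"x":0.08,"y":1.5,"z":0.02,"spin":0,"jaw":255}])

```text
clock: 28.5
tcp_pos: [0.5244, 0.1984, 0.1235]
eef_rot: [[0.999, -0.0, 0.039], [-0.039, -0.0, 0.999], [-0.0, -1.0, -0.0]]
wrist_force: [-0.4, 0.3, -4.8]
width: 0.307
```

Not touching yet, and below the lips already; a little lower.

jog_arm(increments=[{"x":0,"y":0.04,"z":0,"spin":0,"jaw":255},{"x":0,"y":0.06,"z":0,"spin":0,"jaw":255},{"x":0,"y":0.06,"z":0,"spin":0,"jaw":255}])

```text
clock: 28.8
tcp_pos: [0.5247, 0.1986, 0.1225]
eef_rot: [[0.999, 0.0, 0.039], [-0.039, 0.0, 0.999], [0.0, -1.0, 0.0]]
wrist_force: [-0.6, -0.3, -3.2]
width: 0.306
```

jog_arm(increments=[{"x":0,"y":0.04,"z":0,"spin":0,"jaw":255},{"x":0,"y":0.04,"z":0,"spin":0,"jaw":255}])

```text
clock: 29.0
tcp_pos: [0.525, 0.1986, 0.1224]
eef_rot: [[0.999, 0.001, 0.04], [-0.04, 0.001, 0.999], [0.001, -1.0, 0.001]]
wrist_force: [-2.1, -0.2, 5.1]
width: 0.306
```

jog_arm(increments=[{"x":0,"y":0,"z":0,"spin":0,"jaw":150},{"x":0,"y":0,"z":0,"spin":0,"jaw":120},{"x":0,"y":0,"z":0,"spin":0,"jaw":80},{"x":0,"y":0,"z":0,"spin":0,"jaw":40},{"x":0,"y":0,"z":0,"spin":0,"jaw":0},{"x":0,"y":-0.5,"z":0,"spin":0,"jaw":0},{"x":0,"y":-2,"z":0,"spin":0,"jaw":0},{"x":0,"y":-4,"z":0,"spin":0,"jaw":0}])

```text
clock: 29.8
tcp_pos: [0.5231, 0.198, 0.2214]
eef_rot: [[0.999, -0.004, 0.04], [-0.04, -0.002, 0.999], [-0.004, -1.0, -0.002]]
wrist_force: [1.1, 1.2, 0.0]
width: 0.998
```

jog_arm(increments=[{"x":-0.5,"y":-1.5,"z":1,"spin":0,"jaw":0},{"x":-1,"y":-2.5,"z":2.5,"spin":0,"jaw":0},{"x":-2,"y":-2.5,"z":4,"spin":0,"jaw":0},{"x":-3,"y":-2.5,"z":5.5,"spin":0,"jaw":0},{"x":-3,"y":-2.5,"z":7,"spin":0,"jaw":0},{"x":-3,"y":-2.5,"z":7,"spin":0,"jaw":0},{"x":-3,"y":-2.5,"z":7,"spin":0,"jaw":0}])

```text
clock: 30.5
tcp_pos: [0.4562, 0.3768, 0.2842]
eef_rot: [[0.999, 0.0, 0.038], [-0.038, -0.0, 0.999], [0.0, -1.0, -0.0]]
wrist_force: [0.3, -0.8, 0.2]
width: 1.005
```

Run:
```python
from h import *
inc(.5235,.1985,.121,-.039)
i,d,W=cloud('top')
a=cv2.resize(i[150:290,150:450],None,fx=2.6,fy=2.6,interpolation=cv2.INTER_CUBIC)
save('pics/t26.png',a)
i2,d,W2=cloud('scene'); save('pics/s26.png',cv2.resize(i2[120:260,180:420],None,fx=3.2,fy=3.2,interpolation=cv2.INTER_CUBIC))
c=cv2.resize(i[170:240,215:285],None,fx=5,fy=5,interpolation=cv2.INTER_CUBIC); c2=cv2.resize(i[170:250,335:415],None,fx=4.375,fy=4.375,interpolation=cv2.INTER_CUBIC)
save('pics/t26c.png',np.hstack([c,c2]))
```

```text
t 30.5 tcp [0.4562 0.3768 0.2842] yaw -0.0375 w 1.005 F [ 0.3 -0.8  0.2]
inc x 2.954 y 6.534 z -7.023 spin 0.08 down-tilt [ 5.e-04 -4.e-04 -1.e+00]
```

View pics/t26c.png

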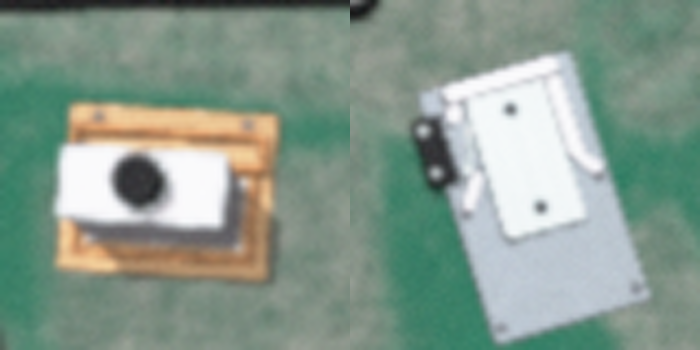

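View pics/s26.png

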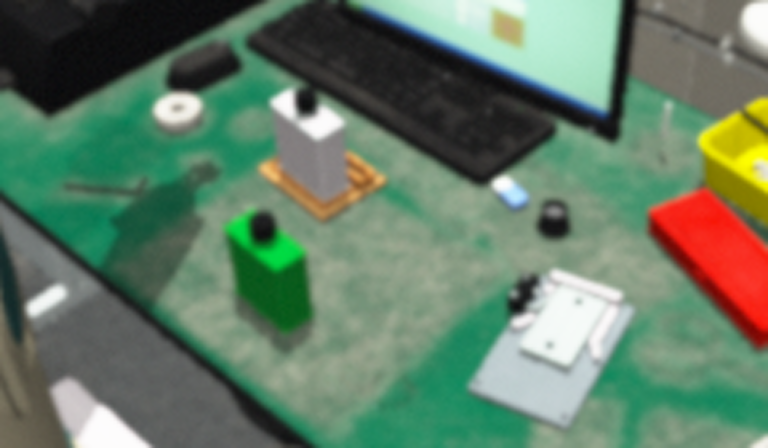

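Run:
```python
from h import *
f=lambda P:[(x/5+215-.4,y/5+170-.4) for x,y in P]
s=rect('top',f([(72,102),(280,115),(270,282),(57,268)]),.008); t=rect('top',f([(60,145),(230,155),(226,228),(57,215)]),.108)
cap=ray('top',f([(138,181)]),.134)[0,:2]
g=lambda P:[((x-350)/4.375+335-.4,y/4.375+170-.4) for x,y in P]
n=rect('top',g([(420,92),(568,52),(650,297),(498,343)]),.008); p=rect('top',g([(466,95),(553,72),(587,215),(513,240)]),.020)
for a,b in ((s,t),(n,p)):
    print(a,b); y=(a[1]+a[2])/2; R=np.array([[np.cos(y),np.sin(y)],[-np.sin(y),np.cos(y)]]); print("rel",R@(b[0]-a[0]), (b[1]+b[2])/2-y)
y=-.068;print("cap rel",np.array([[np.cos(y),np.sin(y)],[-np.sin(y),np.cos(y)]])@(cap-s[0]))
i,d,W=cloud('top')
m=(W[...,2]>.095)&(W[...,2]<.118)&(abs(W[...,0]-.523)<.03)&(abs(W[...,1]-.198)<.05)
A=W[m];co=np.linalg.lstsq(np.c_[A[:,:2]-A[:,:2].mean(0),np.ones(len(A))],A[:,2],rcond=None)[0];print("tin top plane",co,len(A))
```

```text
(array([0.537 , 0.1936]), np.float64(-0.0678), np.float64(-0.082), array([0.125 , 0.101 , 0.1265, 0.1005])) (array([0.524 , 0.1943]), np.float64(-0.0403), np.float64(-0.0857), array([0.0941, 0.0408, 0.0932, 0.0392]))
rel [-0.01301593 -0.00027475] 0.011899999999999994
(array([ 0.5116, -0.1881]), np.float64(0.2703), np.float64(0.2627), array([0.1064, 0.177 , 0.108 , 0.1795])) (array([ 0.537 , -0.1847]), np.float64(0.2318), np.float64(0.2743), array([0.0619, 0.1007, 0.0531, 0.1039]))
rel [ 0.02539876 -0.00340928] -0.013449999999999962
cap rel [-0.01472349 -0.00133728]
tin top plane [0.01332955 0.003414   0.10785424] 401
```

```bash
python3 -c "
from station import *
print(finish_job())"
```

```text
the job is handed in; nothing more can be done
None
```

The job is done and handed in after about 30.6 s of the allowed 72 s; `finish_job` gave no verdict.

**What I did:**
- I lifted the tin by its cap and stood it on the bench left of the stand.
- I drew the plate from its slot, stood it on the bench and tipped it over so it lay flat.
- I gripped the plate across its width, set it on the nest base and took it again at its near end. Then I slid it in until it stopped advancing against the end stop.
- I put the tin back in its seat.

**Last checks, with the arm clear and no wrist force:**

| Check | Measured | Allowed or expected |
|---|---|---|
| Tin in stand frame, x, y | −13.0 mm, −0.3 mm | −22 to −4 mm, ±9 mm |
| Tin yaw relative to the stand | about 0.01 rad | below 0.2 rad |
| Tin top height | 107.9 mm | 108 mm when seated |
| Tin level (plane fitted to its top) | within about 0.014 rad | below 0.06 rad |
| Plate in nest frame, x, y | about 25.4 mm, −3.4 mm | 20 to 31 mm, ±7 mm |
| Plate yaw relative to the nest | about 0.01 rad | below 0.1 rad |

- **Lever:** the pictures show it pressed flat by the plate's side. I did not measure its angle.
- **Bystanders:** the loupe, ring gauge and eraser look undisturbed in the last scene picture. The micrometer is outside that crop; I never went near it.

**Disagreements:** the two cameras differ by 2–4 mm in y at the stand, within about the stated calibration error. The plate's −3.4 mm in y is slightly more than the 3 mm of play the nest leaves, which I put down to coarse pixels in the top camera. In the wrist pictures the plate looked nearly central between the rails.

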